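# Check the caps of the stone jars and shelve them

## Robot

A 6-joint arm with a two-finger parallel gripper is mounted at the origin on the work surface. World frame = base frame: x ahead of the robot, y to its left, z up, the work surface at z = 0. Lengths are in m, angles in degrees, forces in N, time in s.
With the tool pointing down it reaches from about 0.275 to 0.85 m from the base axis. Payload 19 kg.
Tool frame: the origin (TCP) lies at the very end of the fingers, on their centre line; the grasp point (between the pads) lies 19 mm behind it; z points along the fingers, x is the direction in which the jaws open and shut, and the axes are right-handed (so a half turn about z gives the same grasp; the last joint's range is limited). The gripper opens to 85 mm and grips with 20 to 120 N. Pads are 22 mm wide; open, the fingers measure 114 mm over their backs; the gripper's body (76 mm by 85 mm) begins 54 mm behind the grasp point. The pads swing forward as they close: fully open they stand 13 mm farther back than shut.
Start: joints at [-82.506, 8.623, 82.357, -0, 89.026, -7.678], TCP at [0.15, -0.555, 0.231] pointing down, gripper open.
Joint ranges: [-160.23, 160.23], [-39.13, 120.54], [6.94, 153.29], [-79.49, 259.48], [9.18, 160.14], [-161.06, 161.06]. Speed limits (degrees/s): [108.29, 108.29, 127.2, 172.46, 172.46, 172.46].

## Interface

Orientations are given as [roll, pitch, yaw] about the fixed x, y, z axes, in that order (R = Rz(yaw) Ry(pitch) Rx(roll)).
In Python, from cell import * gives the robot as it stands.
- The arm moves only by the tool play_rows, never from a script. Its argument "targets" is text: rows parted by semicolons, each of 7 numbers parted by spaces: the closure, from -1 (fully open) to 1 (shut), then the shift along the tool's x, y, z in m, then the turn, a rotation vector about the tool's x, y, z in rad. In form: hand x y z rx ry rz; .... A call has 1 to 5 rows; each row shifts and turns the commanded pose from where the row before left it, along the tool's axes as they then stand; what a row does not reach is not made up. A row lasts 1/12 s, in which the tool goes at most 41.7 mm and 7.16 degrees, less where a joint would pass 70% of its speed; a pose out of reach is approached as far as the arm can. A call with a gripper value outside its range is refused whole. The fingers move at their own pace and stop on an object; "newtons" is the grip in N (left out, the last holds). Time passes only in rows, so rows that do not move let the fingers close. It gives the time, the measured TCP pose, the force and the opening at its end, in the units of the state.
- get_obs(): the state, without advancing time (a new reading comes with each control period).
- read_camera(name): name is "scene" or "top" or "wrist"; returns (picture, depth): 420x560x3 uint8, blue, green, red; 420x560 float32, m along the optical axis (not along the pixel's ray), 0 where there is no reading.
- get_calibration(name): a dict with "vertical_fov" (degrees; the focal length in pixels is half the picture's height over the tangent of half this angle, whatever the lens; pixels are square), "cx", "cy" (the principal point, pixels), "rvec" (rotation vector, rad) and "tvec" (3), from world to camera coordinates, as OpenCV has them; the wrist camera has in their place "mount" (4x4, takes a point from camera to tool coordinates, whose origin is the TCP and whose axes are the tool frame's). Camera axes: x right, y down, z forward; pixel columns grow to the right and rows downward; lengths in m; the calibration is good to about 2 mm. A picture is of the moment at which its call begins: read the wrist's pose just before it. get_calibration takes no time and is no camera call.
- hand_in(): hands the job in, once; it reports no verdict.
The state is a dict: "t": time; "joint_pos": joint angles; "qd": joint speeds; "tau": joint torques, N m; "ee_pos": TCP position; "ee_rot": TCP orientation; "wrist_force": force on the tool from outside, world axes, zero at the start; "ft_torque": the same for the moment, N m; "gripper_width": opening from 0.0 (shut) to 1.0 (fully open).
Only numpy, scipy, OpenCV 4.12 (cv2) and the standard library are available. Lean on these libraries where they do the work, as an engineer would, in place of code of your own. Each camera call takes 0.05 s, during which the arm holds its last target.

## Task

Lift the stray green jar by its body, as its cap is loose, and stand it in the free pocket of the black caddy; the square pockets keep the jars from turning, so that each cap, red, blue and green, can be tried there with a twist and any loose one screwed down until it stops. Then shelve each of these three jars upright in the rack bay marked with its own colour card, and let go. Never lift a jar by a loose cap or set one on the rack with its cap loose, do not tip the jars or drop them from a height, and leave everything else where it stands.

Things in the scene. Friction and masses are not known exactly. Their poses are not given: they have to be found in the camera images.
- jar_red: A square clear jar of red stones with a round white screw cap that carries a red sticker. Body 50 x 50 mm and 62 mm high with flat, upright sides, a 38 mm neck to 68 mm, then the cap, 44 mm across, from 68 to 88 mm. Origin: centre of its underside; z up; x and y along its flat sides (all four sides are alike). About 170 g. Starts in one of the caddy's pockets, square to it.
- jar_blue: A square clear jar of blue stones with a round white screw cap that carries a blue sticker. Body 50 x 50 mm and 62 mm high with flat, upright sides, a 38 mm neck to 68 mm, then the cap, 44 mm across, from 68 to 88 mm. Origin: centre of its underside; z up; x and y along its flat sides (all four sides are alike). About 170 g. Starts in one of the caddy's pockets, square to it.
- jar_green: A square clear jar of green stones with a round white screw cap that carries a green sticker. Body 50 x 50 mm and 62 mm high with flat, upright sides, a 38 mm neck to 68 mm, then the cap, 44 mm across, from 68 to 88 mm. Origin: centre of its underside; z up; x and y along its flat sides (all four sides are alike). About 170 g. The stray: starts standing on the bench, with the glue bottle close beside its +x side, so only its two y sides are free to be gripped.
- cap_red (a joint): Turn of the red jar's cap about the vertical, rad; grows as it is screwed down (clockwise from above), stays where left. Zero is arbitrary and each thread ends at its own reading, so the number does not tell loose from tight: a tight cap turns no farther; a loose one turns on against 0.15 N m of drag, up to 1.8 rad, then stops hard, and the gripper slips round its rim. May be loose or tight.
- cap_blue (a joint): Turn of the blue jar's cap about the vertical, rad; grows as it is screwed down (clockwise from above), stays where left. Zero is arbitrary and each thread ends at its own reading, so the number does not tell loose from tight: a tight cap turns no farther; a loose one turns on against 0.15 N m of drag, up to 1.8 rad, then stops hard, and the gripper slips round its rim. May be loose or tight.
- cap_green (a joint): Turn of the green jar's cap about the vertical, rad; grows as it is screwed down (clockwise from above), stays where left. Zero is arbitrary and each thread ends at its own reading, so the number does not tell loose from tight: a tight cap turns no farther; a loose one turns on against 0.15 N m of drag, up to 1.8 rad, then stops hard, and the gripper slips round its rim. Loose at the start.
- caddy: Black moulded block screwed to the bench, 172 x 172 x 22 mm, with four square pockets 56 mm wide and 16 mm deep (chamfered mouths), floors 6 mm above the bench, centred 40 mm either way from its centre along its own x and y. Two pockets hold the red and the blue jar, one the stud tub, one is free. Origin: centre of the underside.
- cell_green: Green card lying flat on the floor of the caddy's one free pocket. Origin: centre of that pocket's floor, axes as the caddy's. Thin and fixed; the jar stands on it.
- rack: Fixed wooden stepped rack. Front step: five bays along its y, 62 mm apart (middle one at y = 0), floors 30 mm above the bench, 59 mm wide between dividers 18 mm high, 68 mm deep behind a 10 mm lip. Upper step 75 mm high, its fixed jars 86 mm behind the bay centres, 151 mm high. End boards just outside, 48 mm high beside the bays. Origin: under the middle bay at bench height; x points to the rear.
- bay_red: Red card on the floor of the bay where the red jar belongs, with a red tab on the rack's front edge. Origin: centre of the bay's floor, axes as the rack's. Thin and fixed; the jar stands on it, any side to the front.
- bay_blue: Blue card on the floor of the bay where the blue jar belongs, with a blue tab on the rack's front edge. Origin: centre of the bay's floor, axes as the rack's. Thin and fixed; the jar stands on it, any side to the front.
- bay_green: Green card on the floor of the bay where the green jar belongs, with a green tab on the rack's front edge. Origin: centre of the bay's floor, axes as the rack's. Thin and fixed; the jar stands on it, any side to the front.
- stock_black: Jar of black stones, same size as the others, already shelved in a bay. Leave it.
- stock_silver: Jar of silver stones, same size as the others, already shelved in a bay. Leave it.
- stud_tub: Open square tub of studs, 48 x 48 x 40 mm, in a caddy pocket. Origin: centre of the underside. Leave it.
- glue_bottle: White glue bottle, 30 mm across and 83 mm high, standing 53 to 60 mm from the stray jar's centre (centre to centre). Origin: centre of the underside. Leave it.
- tape_roll: Blue roll of masking tape lying flat, 90 mm across, 24 mm high. Leave it.
- wax_pencil: Wax picking pencil lying on the bench, 175 mm long along its x, 8.5 mm thick. Leave it.
- squeegee: Flat orange squeegee, 104 x 62 x 8 mm, lying on the bench. Leave it.
Not all that is in view belongs to the job. There is more than one size of the caddy; the job needs the larger.

How it is judged:
By the outcome, as a careful person would: the job done as asked, in the order asked, and still so for the second after the job is handed in, with the robot touching nothing.
It also fails if it takes over 72 s, if anything falls off the work surface, if the arm or the gripper's body presses on something with over 40 N, if the wrist force passes 120 N, or if a joint passes its speed limit or range.

## Working session

There is one attempt and no reset: what is moved stays moved. The work goes in short steps, Python scripts to look and compute and a tool call to move; the robot and the scene stay as the last step left them, time stands still between calls to the robot, and variables do not carry over. Pictures are saved under pics/ and viewed, and the job is handed in when it is done.

Besides the shell and the picture viewer there is one more tool, called by a JSON object that holds its "op" and its "data", one argument or row to a line. play_rows: Moves the arm, as the interface text tells. Its arguments: {"type":"object","properties":{"targets":{"type":"string"},"newtons":{"type":"number"}},"required":["targets"]}

```bash
ls; mkdir -p pics
cat > h.py <<'E'
from cell import *
import numpy as np, cv2
def cam(n):
    c=get_calibration(n); f=210/np.tan(np.radians(c["vertical_fov"])/2)
    K=np.array([[f,0,c["cx"]],[0,f,c["cy"]],[0,0,1]]); return c,K
E
python3 - <<'E'
from h import *
print(get_obs())
for n in ["scene","top","wrist"]:
    print(get_calibration(n))
    p,d=read_camera(n); cv2.imwrite(f"pics/{n}0.png",p); np.save(f"pics/{n}0.npy",d)
E
```

```text
pics
{'t': 0.0, 'joint_pos': array([-8.25060441e+01,  8.64796641e+00,  8.23918925e+01,  9.29034546e-05,
        8.90235950e+01, -7.67753023e+00]), 'qd': array([-0.03258747,  0.0091787 ,  0.07084949, -0.05477133,  0.02939692,
       -0.07022502]), 'tau': array([ 4.17787314e-04, -7.13064837e+01, -5.70864952e+01, -1.34135867e-04,
        9.06064175e-03, -1.29865023e-05]), 'ee_pos': array([ 0.15043495, -0.55473559,  0.23071478]), 'ee_rot': array([-1.79991431e+02,  6.28727361e-02, -7.48285108e+01]), 'wrist_force': array([ 0.31956594, -0.08078051,  0.74564065]), 'ft_torque': array([ 0.00791162, -0.01825784,  0.02811049]), 'gripper_width': 1.0053098054505758}
{'vertical_fov': 57.41626138487607, 'cx': 275.36677128182157, 'cy': 209.4432275402831, 'rvec': array([ 1.93564647,  1.61169654, -0.62260693]), 'tvec': array([-0.05025379, -0.30709931,  1.16174381])}
{'vertical_fov': 52.1021590168076, 'cx': 282.237658333763, 'cy': 205.13013376014376, 'rvec': array([ 2.18877288, -2.17204334,  0.09548285]), 'tvec': array([-0.02827926,  0.4703001 ,  0.89393663])}
{'vertical_fov': 68.11212320684753, 'cx': 283.9583660015377, 'cy': 204.8875286530891, 'mount': array([[ 9.99999715e-01, -7.04628765e-04,  2.69657096e-04,
        -7.83360953e-04],
       [ 5.99729578e-04,  9.59254975e-01,  2.82541207e-01,
        -7.28446419e-02],
       [-4.57756573e-04, -2.82540965e-01,  9.59255124e-01,
        -1.42083134e-01],
       [ 0.00000000e+00,  0.00000000e+00,  0.00000000e+00,
         1.00000000e+00]])}
```

View pics/scene0.png

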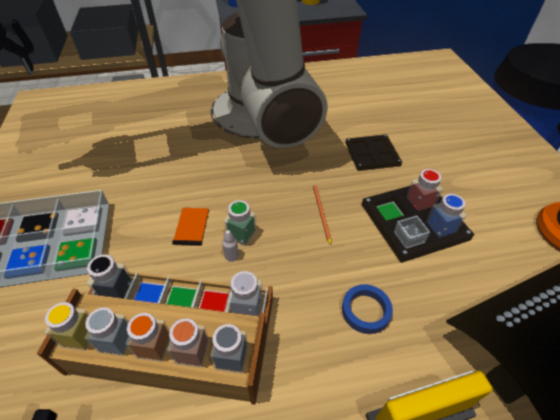

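View pics/top0.png

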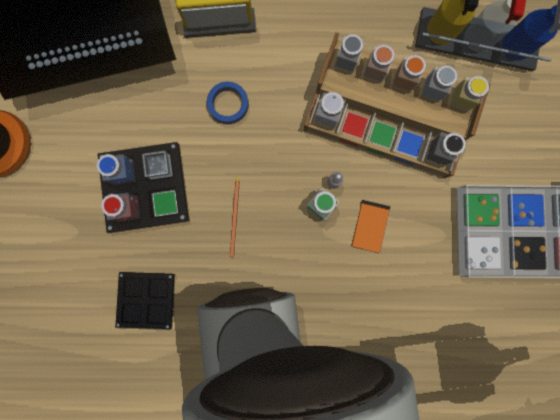

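View pics/wrist0.png

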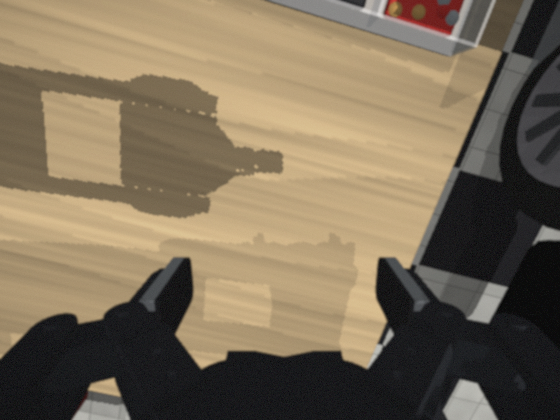

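The top view shows the larger caddy at about (143,187): blue jar (110,165), red jar (113,206), tub (157,165), free green pocket (165,204). The stray jar is at (323,204) with the glue bottle at (336,180). The bays are red (355,125), green (383,134) and blue (411,145). Next I'll measure these.

```bash
cat >> h.py <<'E'
def ray(n,uv,z):
    c,K=cam(n); R,_=cv2.Rodrigues(c["rvec"]); t=np.array(c["tvec"])
    d=R.T@np.linalg.inv(K)@np.array([uv[0],uv[1],1.]); o=-R.T@t
    return o+d*(z-o[2])/d[2]
def wray(ob,uv,z):
    from scipy.spatial.transform import Rotation as Ro
    c,K=cam("wrist"); M=c["mount"]
    R=Ro.from_euler("xyz",ob["ee_rot"],degrees=True).as_matrix()
    d=R@M[:3,:3]@np.linalg.inv(K)@np.array([uv[0],uv[1],1.]); o=R@M[:3,3]+ob["ee_pos"]
    return o+d*(z-o[2])/d[2]
def blobs(p,col,amin=25):
    h=cv2.cvtColor(p,cv2.COLOR_BGR2HSV)
    if col=="red": m=cv2.inRange(h,(0,170,110),(6,255,255))|cv2.inRange(h,(174,170,110),(180,255,255))
    if col=="green": m=cv2.inRange(h,(50,120,60),(85,255,255))
    if col=="blue": m=cv2.inRange(h,(105,150,100),(128,255,255))
    n,l,s,c=cv2.connectedComponentsWithStats(m)
    return [(tuple(np.round(c[i],1)),s[i,4],cv2.minAreaRect(np.argwhere(l==i)[:,::-1].astype(np.float32))) for i in range(1,n) if s[i,4]>amin]
E
python3 - <<'E'
from h import *
for n in ["top","scene"]:
    p=cv2.imread(f"pics/{n}0.png")
    for c in ["red","green","blue"]:
        for b in blobs(p,c):
            print(n,c,b[0],b[1],[np.round(ray(n,b[0],z)[:2],4) for z in (.006,.03,.0885,.0945)], np.round(b[2][1],1),round(b[2][2],1))
p=cv2.imread("pics/top0.png")
cv2.imwrite("pics/topA.png",cv2.resize(p[130:245,85:220],None,fx=5,fy=5,interpolation=cv2.INTER_CUBIC))
cv2.imwrite("pics/topB.png",cv2.resize(p[30:260,295:490],None,fx=2.6,fy=2.6,interpolation=cv2.INTER_CUBIC))
c,K=cam("top");print(K[0,0])
E
```

```text
top red (np.float64(519.5), np.float64(6.8)) 138 [array([ 0.9239, -0.5555]), array([ 0.9102, -0.5416]), array([ 0.8766, -0.5078]), array([ 0.8732, -0.5044])] [ 9.1 15.5] 10.3
top red (np.float64(354.6), np.float64(124.7)) 374 [array([ 0.6501, -0.1822]), array([ 0.6434, -0.1781]), array([ 0.6272, -0.1679]), array([ 0.6256, -0.1668])] [19.6 19. ] 18.4
top red (np.float64(111.6), np.float64(204.5)) 162 [array([0.4701, 0.3431]), array([0.4682, 0.3337]), array([0.4633, 0.3106]), array([0.4629, 0.3082])] [13.4 14.1] 45.0
top green (np.float64(382.2), np.float64(134.0)) 376 [array([ 0.6298, -0.2426]), array([ 0.6237, -0.2369]), array([ 0.6088, -0.2229]), array([ 0.6072, -0.2214])] [19.9 19. ] 18.4
top green (np.float64(164.4), np.float64(202.7)) 394 [array([0.4749, 0.2296]), array([0.4728, 0.223 ]), array([0.4677, 0.2072]), array([0.4672, 0.2055])] [19.7 19.9] 81.9
top green (np.float64(324.5), np.float64(201.5)) 150 [array([ 0.4802, -0.116 ]), array([ 0.478 , -0.1136]), array([ 0.4726, -0.1076]), array([ 0.472, -0.107])] [13. 13.] 90.0
top green (np.float64(481.5), np.float64(209.5)) 660 [
[... 1888 characters left out ...]
oat64(454.1), np.float64(200.9)) 116 [array([0.47  , 0.3891]), array([0.4892, 0.3705]), array([0.5359, 0.3249]), array([0.5407, 0.3202])] [15.7  8.9] 26.6
scene blue (np.float64(24.1), np.float64(257.2)) 504 [array([ 0.4528, -0.5621]), array([ 0.4726, -0.546 ]), array([ 0.5208, -0.507 ]), array([ 0.5258, -0.503 ])] [18.8 39.9] 81.9
scene blue (np.float64(148.6), np.float64(292.4)) 389 [array([ 0.5845, -0.3033]), array([ 0.5995, -0.2967]), array([ 0.636 , -0.2807]), array([ 0.6398, -0.279 ])] [25.7 17. ] 7.1
scene blue (np.float64(367.2), np.float64(307.6)) 690 [array([0.6918, 0.1002]), array([0.7029, 0.0921]), array([0.7299, 0.0722]), array([0.7327, 0.0702])] [43. 47.] 90.0
429.5913585708615
```

View pics/topA.png

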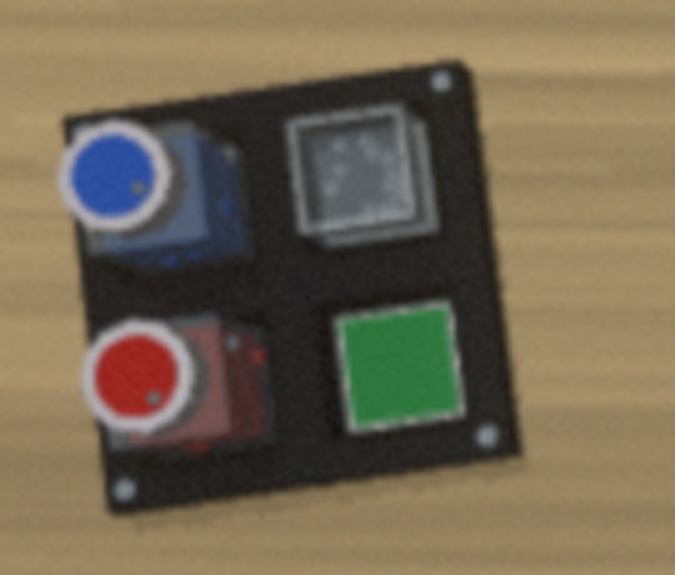

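View pics/topB.png

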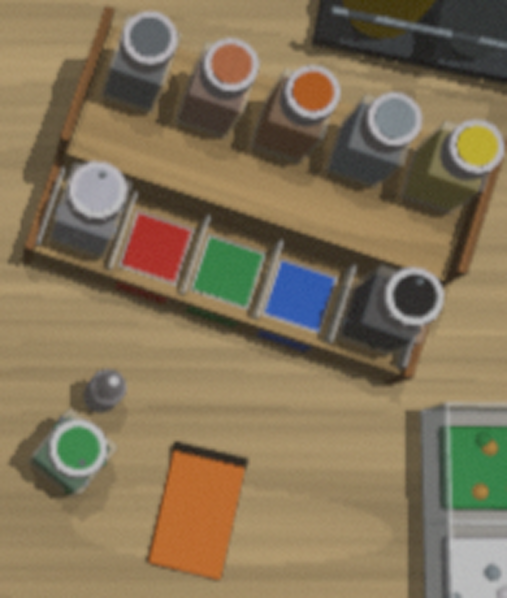

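Run:
```python
from h import *
p=cv2.imread("pics/top0.png")
g=ray("top",(336.5,178),.083);j=np.array([.4727,-.1084,0]);v=g-j
print(g,np.hypot(*v[:2]),np.degrees(np.arctan2(v[1],v[0])))
# base contact in scene image: bottle
for uv in [(231,246),(230,258)]: print(ray("scene",uv,.083 if uv[1]<250 else 0.0))
s=cv2.imread("pics/scene0.png");cv2.imwrite("pics/sc_crop.png",cv2.resize(s[190:310,60:300],None,fx=3.3,fy=3.3,interpolation=cv2.INTER_CUBIC))
```

```text
[ 0.52023888 -0.13206408  0.083     ] 0.05310304530830299 -26.463373091423
[ 0.56107544 -0.13391559  0.083     ]
[ 0.52941196 -0.14070001  0.        ]
```

View pics/sc_crop.png

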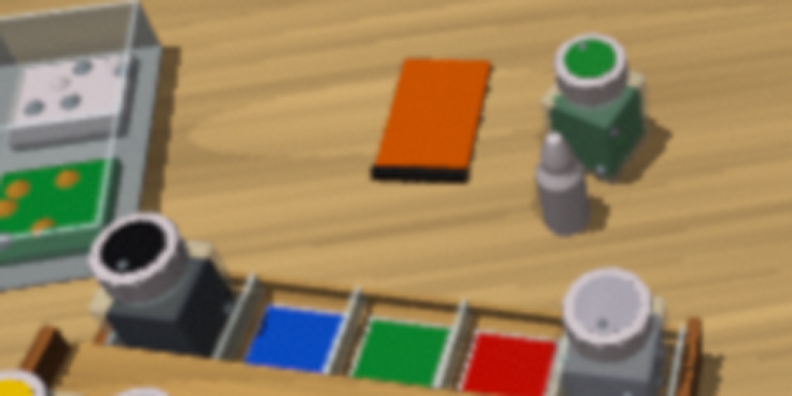

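```bash
cat >> h.py <<'E'
def plan(x,y,z,yaw,n=None,hand=-1,pose=None):
    o=get_obs(); p0=o["ee_pos"] if pose is None else np.array(pose[:3]); y0=o["ee_rot"][2] if pose is None else pose[3]
    d=np.array([x,y,z])-p0; dy=yaw-y0
    if abs(dy)>200: dy-=np.sign(dy)*360
    m=max(int(np.ceil(max(np.linalg.norm(d)/.0405,abs(dy)/7.1)-1e-9)),1); n=n or m
    print("t",round(o["t"],2),"dz",np.round(d,4),"dyaw",round(dy,2),"rows",n,"min",m)
    rows=[]
    for i in range(n):
        a=np.radians(y0+dy*i/n); s=d/n
        lx=s[0]*np.cos(a)+s[1]*np.sin(a); ly=s[0]*np.sin(a)-s[1]*np.cos(a)
        rows.append("%g %.4f %.4f %.4f 0 0 %.4f"%(hand,lx,ly,-s[2],-np.radians(dy/n)))
    for i in range(0,n,5): print("; ".join(rows[i:i+5]))
E
python3 -c "
from h import *
plan(.473,-.108,.2,62,20)"
```

```text
t 0.15 dz [ 0.3226  0.4468 -0.0308] dyaw 136.83 rows 20 min 20
-1 -0.0173 -0.0214 0.0015 0 0 -0.1194; -1 -0.0147 -0.0233 0.0015 0 0 -0.1194; -1 -0.0118 -0.0249 0.0015 0 0 -0.1194; -1 -0.0087 -0.0261 0.0015 0 0 -0.1194; -1 -0.0056 -0.0270 0.0015 0 0 -0.1194
-1 -0.0023 -0.0275 0.0015 0 0 -0.1194; -1 0.0010 -0.0275 0.0015 0 0 -0.1194; -1 0.0043 -0.0272 0.0015 0 0 -0.1194; -1 0.0075 -0.0265 0.0015 0 0 -0.1194; -1 0.0106 -0.0254 0.0015 0 0 -0.1194
-1 0.0135 -0.0240 0.0015 0 0 -0.1194; -1 0.0163 -0.0222 0.0015 0 0 -0.1194; -1 0.0188 -0.0201 0.0015 0 0 -0.1194; -1 0.0211 -0.0177 0.0015 0 0 -0.1194; -1 0.0230 -0.0151 0.0015 0 0 -0.1194
-1 0.0247 -0.0122 0.0015 0 0 -0.1194; -1 0.0260 -0.0092 0.0015 0 0 -0.1194; -1 0.0269 -0.0061 0.0015 0 0 -0.1194; -1 0.0274 -0.0028 0.0015 0 0 -0.1194; -1 0.0275 0.0005 0.0015 0 0 -0.1194
```

{"op": "play_rows", "data": {
  "targets": "-1 -0.017 -0.021 0.0015 0 0 -0.12; -1 -0.015 -0.023 0.0015 0 0 -0.12; -1 -0.012 -0.025 0.0015 0 0 -0.12; -1 -0.009 -0.026 0.0015 0 0 -0.12; -1 -0.006 -0.027 0.0015 0 0 -0.12"
}}

```text
t: 0.57
ee_pos: [0.2301, -0.4415, 0.2235]
ee_rot: [-180.0, 0.0, -40.1]
wrist_force: [0.3, -0.4, 0.7]
gripper_width: 1.0
```

{"op": "play_rows", "data": {
  "targets": "-1 -0.002 -0.0275 0.0015 0 0 -0.12; -1 0.001 -0.0275 0.0015 0 0 -0.12; -1 0.004 -0.027 0.0015 0 0 -0.12; -1 0.0075 -0.0265 0.0015 0 0 -0.12; -1 0.0105 -0.0255 0.0015 0 0 -0.12"
}}

```text
t: 0.98
ee_pos: [0.3102, -0.3296, 0.2161]
ee_rot: [-180.0, 0.0, -5.7]
wrist_force: [-0.1, -0.1, 0.4]
gripper_width: 1.003
```

{"op": "play_rows", "data": {
  "targets": "-1 0.0135 -0.024 0.0015 0 0 -0.12; -1 0.0165 -0.022 0.0015 0 0 -0.12; -1 0.019 -0.02 0.0015 0 0 -0.12; -1 0.021 -0.0175 0.0015 0 0 -0.12; -1 0.023 -0.015 0.0015 0 0 -0.12"
}}

```text
t: 1.4
ee_pos: [0.3904, -0.218, 0.2087]
ee_rot: [-180.0, -0.0, 28.6]
wrist_force: [0.4, -0.7, -0.0]
gripper_width: 0.999
```

{"op": "play_rows", "data": {
  "targets": "-1 0.0245 -0.012 0.0015 0 0 -0.12; -1 0.026 -0.009 0.0015 0 0 -0.12; -1 0.027 -0.006 0.0015 0 0 -0.12; -1 0.0275 -0.003 0.0015 0 0 -0.12; -1 0.0275 0 0.0015 0 0 -0.12"
}}

```text
t: 1.82
ee_pos: [0.4697, -0.1054, 0.2012]
ee_rot: [-180.0, -0.0, 63.0]
wrist_force: [-0.5, -0.9, -0.3]
gripper_width: 0.998
```

```bash
cat >> h.py <<'E'
def look(name):
    o=get_obs(); p,d=read_camera("wrist"); cv2.imwrite(f"pics/{name}.png",p); np.save(f"pics/{name}.npy",d); np.savez(f"pics/{name}.npz",ee_pos=o["ee_pos"],ee_rot=o["ee_rot"])
    print("t",round(o["t"],2),np.round(o["ee_pos"],4),np.round(o["ee_rot"],2),"gw",round(o["gripper_width"],3)); return p,o
E
python3 - <<'E'
from h import *
p,o=look("w1")
E
```

```text
t 1.82 [ 0.4697 -0.1054  0.2012] [-179.99   -0.     63.02] gw 0.998
```

View pics/w1.png

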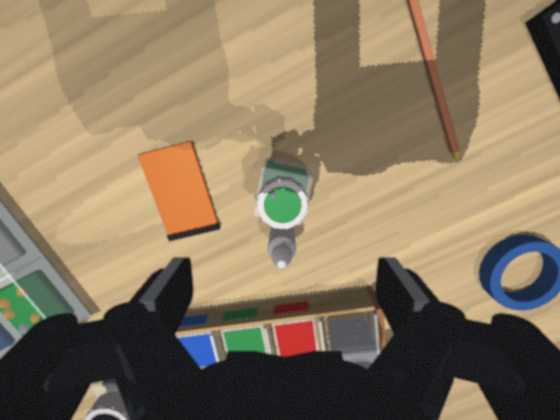

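The wrist view shows the stray's cap at (282,206), the glue bottle at (282,250) and the jar's body behind it at (285,180). I'll zoom in to get its yaw.

Run:
```python
from h import *
p=cv2.imread("pics/w1.png"); o=np.load("pics/w1.npz")
cv2.imwrite("pics/w1c.png",cv2.resize(p[130:280,210:360],None,fx=4,fy=4,interpolation=cv2.INTER_CUBIC))
for b in blobs(p,"green"): print(b[0],b[1],wray(o,b[0],.0885))
print(wray(o,(282,263),.083))
```

```text
(np.float64(282.7), np.float64(205.1)) 876 [ 0.47298078 -0.10707627  0.0885    ]
(np.float64(18.0), np.float64(306.5)) 683 [ 0.44832563 -0.3758497   0.0885    ]
(np.float64(239.5), np.float64(314.2)) 196 [ 0.55092902 -0.19321778  0.0885    ]
(np.float64(244.6), np.float64(340.9)) 749 [ 0.57982256 -0.20371327  0.0885    ]
[ 0.52383594 -0.13382518  0.083     ]
```

View pics/w1c.png

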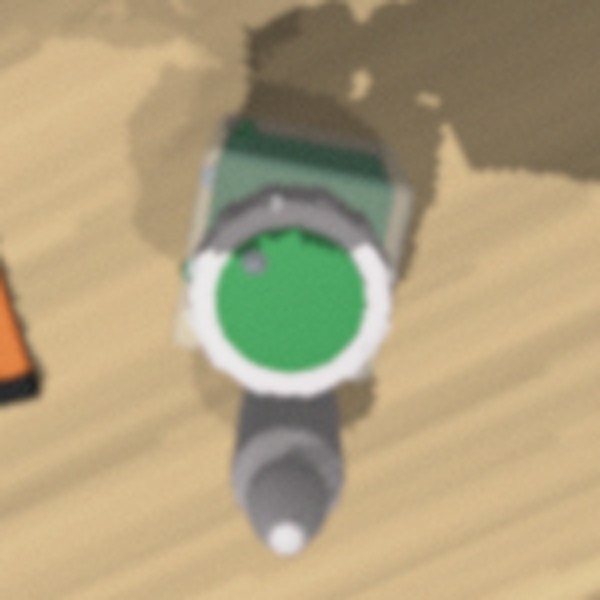

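Run:
```python
from h import *
o=np.load("pics/w1.npz")
f=lambda u,v,z: wray(o,(210+u/4,130+v/4),z)
A,B=f(215,150,.062),f(412,187,.062);C,D=f(180,345,.062),f(375,372,.062)
a=lambda P,Q:np.degrees(np.arctan2((Q-P)[1],(Q-P)[0]))
print(A,B,C,D);print(a(A,B),a(A,C)+90,a(B,D)+90,a(C,D),np.linalg.norm(B-A),np.linalg.norm(C-A),(A+B+C+D)/4)
E,F=f(237,118,0),f(390,155,0);print(a(E,F),np.linalg.norm(E-F))
```

```text
[ 0.4402473  -0.10986083  0.062     ] [ 0.46836707 -0.07355091  0.062     ] [ 0.47779554 -0.13934223  0.062     ] [ 0.50506607 -0.10089003  0.062     ]
52.24445093148065 51.862397141896786 53.315522093118204 54.65550502141392 0.04592529446874227 0.04773911570331738 [ 0.472869 -0.105911  0.062   ]
49.3581542768414 0.04369392351441791
```

```bash
python3 -c "
from h import *
plan(.473,-.107,.026,52.5,5)"
```

```text
t 1.87 dz [ 0.0016 -0.0046 -0.1748] dyaw -11.17 rows 5 min 5
-1 -0.0007 0.0007 0.0350 0 0 0.0390; -1 -0.0006 0.0007 0.0350 0 0 0.0390; -1 -0.0006 0.0007 0.0350 0 0 0.0390; -1 -0.0006 0.0008 0.0350 0 0 0.0390; -1 -0.0006 0.0008 0.0350 0 0 0.0390
```

{"op": "play_rows", "data": {
  "targets": "-1 -0.0015 0.002 0.025 0 0 0.0975; -1 -0.0015 0.002 0.035 0 0 0.0975; -1 0 0 0.038 0 0 0; -1 0 0 0.038 0 0 0; -1 0 0 0.0385 0 0 0"
}}

```text
t: 2.28
ee_pos: [0.4708, -0.1112, 0.0253]
ee_rot: [180.0, -0.0, 51.5]
wrist_force: [0.4, -0.9, -0.5]
gripper_width: 1.003
```

{"op": "play_rows", "data": {
  "targets": "0.2 0 0 0 0 0 0; 0.2 0 0 0 0 0 0; 0.2 0 0 0 0 0 0; 0.2 0 0 0 0 0 0",
  "newtons": 40
}}

```text
t: 2.62
ee_pos: [0.4724, -0.1119, 0.0294]
ee_rot: [179.8, -0.1, 51.5]
wrist_force: [1.0, -0.4, -1.3]
gripper_width: 0.58
```

```bash
python3 -c "
from h import *
o=get_obs();print(o['ee_pos'],o['ee_rot'],o['wrist_force'],o['ft_torque'],o['gripper_width'],o['qd'])
p,d=read_camera('scene');cv2.imwrite('pics/s2.png',cv2.resize(p[120:320,100:380],None,fx=2.8,fy=2.8))
p,o=look('w2')"
```

```text
[ 0.47244326 -0.11189602  0.02941968] [ 1.79809117e+02 -6.05431351e-02  5.15112271e+01] [ 1.04341855 -0.44307276 -1.28047778] [ 0.022977    0.01809759 -0.00227702] 0.580222550164073 [ 0.01016653 -0.13154024  0.37267235 -0.07985847 -0.52633142 -0.02735122]
t 2.67 [ 0.4723 -0.1118  0.0292] [ 1.7981e+02 -6.0000e-02  5.1510e+01] gw 0.581
```

View pics/w2.png

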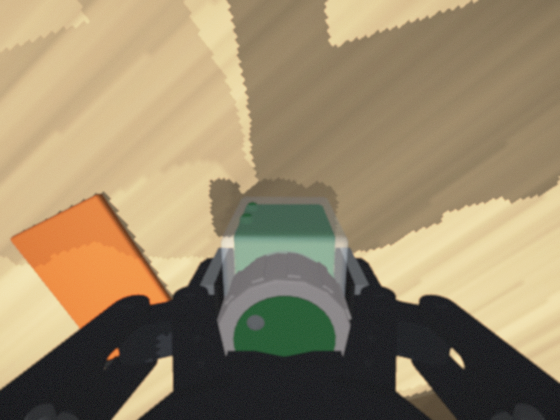

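View pics/s2.png

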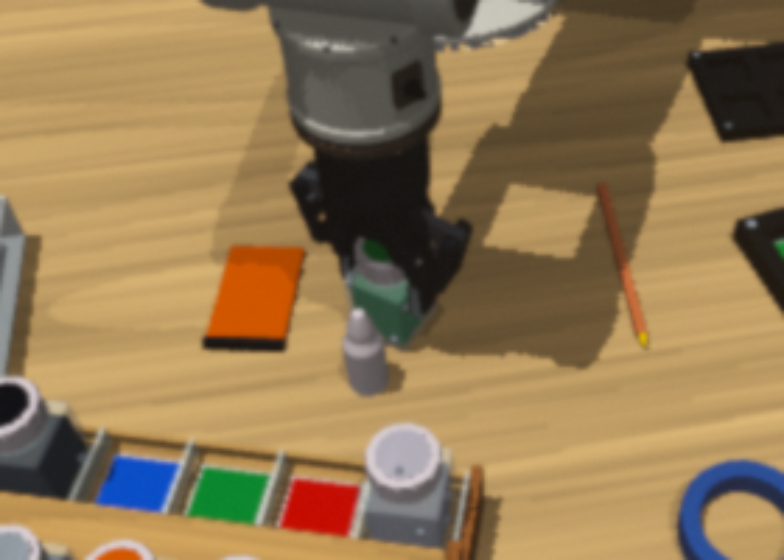

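```bash
python3 -c "
from h import *
plan(.52,.236,.17,98.8,10,hand=.2,pose=[.4723,-.1118,.095,51.5])"
```

```text
t 2.72 dz [0.0477 0.3478 0.075 ] dyaw 47.3 rows 10 min 9
0.2 0.0302 -0.0179 -0.0075 0 0 -0.0826; 0.2 0.0316 -0.0154 -0.0075 0 0 -0.0826; 0.2 0.0327 -0.0127 -0.0075 0 0 -0.0826; 0.2 0.0337 -0.0100 -0.0075 0 0 -0.0826; 0.2 0.0344 -0.0072 -0.0075 0 0 -0.0826
0.2 0.0348 -0.0043 -0.0075 0 0 -0.0826; 0.2 0.0351 -0.0014 -0.0075 0 0 -0.0826; 0.2 0.0351 0.0015 -0.0075 0 0 -0.0826; 0.2 0.0348 0.0044 -0.0075 0 0 -0.0826; 0.2 0.0344 0.0072 -0.0075 0 0 -0.0826
```

{"op": "play_rows", "data": {
  "targets": "0.2 0 0 -0.015 0 0 0; 0.2 0 0 -0.025 0 0 0; 0.2 0 0 -0.026 0 0 0"
}}

```text
t: 2.97
ee_pos: [0.4708, -0.1113, 0.0945]
ee_rot: [-180.0, -0.0, 51.5]
wrist_force: [0.5, -0.9, -2.4]
gripper_width: 0.579
```

{"op": "play_rows", "data": {
  "targets": "0.2 0.03 -0.018 -0.0075 0 0 -0.0825; 0.2 0.0315 -0.0155 -0.0075 0 0 -0.0825; 0.2 0.0325 -0.0125 -0.0075 0 0 -0.0825; 0.2 0.0335 -0.01 -0.0075 0 0 -0.0825; 0.2 0.0345 -0.007 -0.0075 0 0 -0.0825"
}}

```text
t: 3.38
ee_pos: [0.4949, 0.0637, 0.1323]
ee_rot: [179.9, -0.0, 75.4]
wrist_force: [0.8, 0.5, -2.3]
gripper_width: 0.583
```

{"op": "play_rows", "data": {
  "targets": "0.2 0.035 -0.0045 -0.0075 0 0 -0.0825; 0.2 0.035 -0.0015 -0.0075 0 0 -0.0825; 0.2 0.035 0.0015 -0.0075 0 0 -0.0825; 0.2 0.035 0.0045 -0.0075 0 0 -0.0825; 0.2 0.0345 0.007 -0.0075 0 0 -0.0825"
}}

```text
t: 3.8
ee_pos: [0.5183, 0.2383, 0.1698]
ee_rot: [179.9, -0.0, 99.0]
wrist_force: [1.4, -0.4, -1.7]
gripper_width: 0.58
```

Run:
```python
from h import *
p,o=look('w3')
for c in ("green","red","blue"):
    for b in blobs(p,c): print(c,b[0],b[1],np.round(wray(o,b[0],.006),4),np.round(wray(o,b[0],.0945),4),b[2][1:])
```

```text
t 3.8 [0.5183 0.2383 0.1698] [ 1.7989e+02 -2.0000e-02  9.9020e+01] gw 0.58
green (np.float64(281.6), np.float64(141.4)) 2030 [0.4746 0.2298 0.006 ] [0.4668 0.2293 0.0945] ((45.0, 44.0), 90.0)
green (np.float64(285.8), np.float64(328.1)) 4302 [0.685  0.2676 0.006 ] [0.6163 0.2561 0.0945] ((58.0, 98.0), 90.0)
red (np.float64(396.0), np.float64(153.6)) 1413 [0.4687 0.3422 0.006 ] [0.4626 0.3091 0.0945] ((43.0, 43.0), 90.0)
blue (np.float64(385.9), np.float64(257.4)) 1044 [0.5788 0.3602 0.006 ] [0.5409 0.3219 0.0945] ((35.54399490356445, 37.820838928222656), 55.304847717285156)
blue (np.float64(113.2), np.float64(299.5)) 420 [0.6778 0.069  0.006 ] [0.6112 0.115  0.0945] ((15.20526123046875, 54.56005859375), 63.43495178222656)
blue (np.float64(152.2), np.float64(300.1)) 48 [0.6717 0.1126 0.006 ] [0.6068 0.1459 0.0945] ((8.0, 7.0), 0.0)
```

View pics/w3.png

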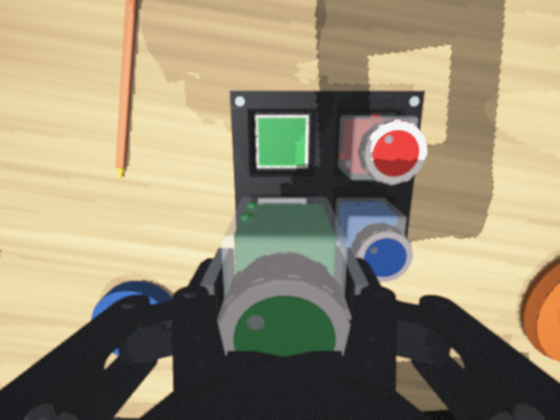

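Run:
```python
from h import *
o=np.load("pics/w3.npz"); a=np.radians(o["ee_rot"][2]); ty=np.array([np.sin(a),-np.cos(a)]); tx=np.array([np.cos(a),np.sin(a)])
p=cv2.imread("pics/w3.png");cv2.imwrite("pics/w3c.png",cv2.resize(p[170:380,190:380],None,fx=3,fy=3,interpolation=cv2.INTER_CUBIC))
D=np.load("pics/w3.npy");print(D[280,260:300:10],D[199:250:5,285])
for uv,z in [((285,240),.2024),((285,200),.1404),((285,240),.1984),((285,200),.1364)]:
    w=wray(o,uv,z)[:2]-o["ee_pos"][:2]; print(uv,z,w@tx,w@ty)
```

```text
[0.09665167 0.09548977 0.09515139 0.09480573] [0.1677923  0.15952128 0.15105098 0.14401074 0.13796994 0.12947133
 0.12547722 0.12099544 0.11984072 0.11874749 0.11996131]
(285, 240) 0.2024 0.0011806458649620093 -0.024906394683928825
(285, 200) 0.1404 0.0013734701736567816 -0.023312270195424648
(285, 240) 0.1984 0.001193656928029878 -0.023207607921245318
(285, 200) 0.1364 0.001386274751297735 -0.022190825700188797
```

View pics/w3c.png

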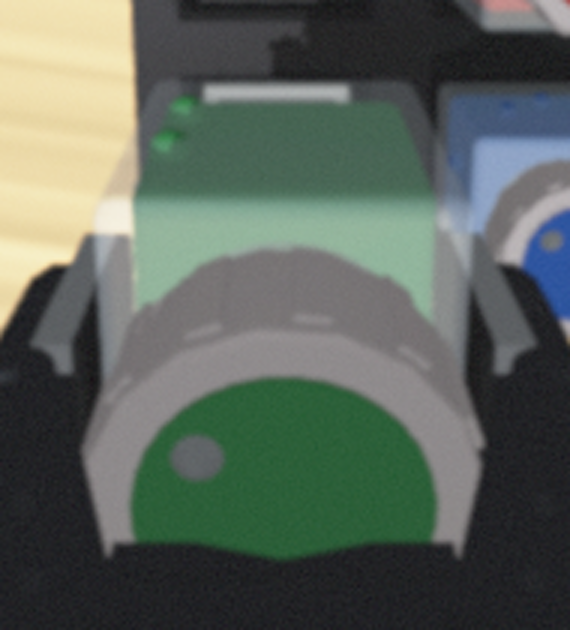

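```bash
python3 -c "
from h import *
plan(.4754,.2296,.1698,98.9,2,hand=.2)"
```

```text
t 3.85 dz [-0.0436 -0.0138 -0.0014] dyaw -0.62 rows 2 min 2
0.2 -0.0032 -0.0226 0.0007 0 0 0.0054; 0.2 -0.0033 -0.0226 0.0007 0 0 0.0054
```

{"op": "play_rows", "data": {
  "targets": "0.2 -0.003 -0.0225 0.005 0 0 0.005; 0.2 -0.0035 -0.0225 0.01 0 0 0.005; 0.2 0 0 0.035 0 0 0; 0.2 0 0 0.038 0 0 0; 0.2 0 0 0 0 0 0"
}}

```text
t: 4.27
ee_pos: [0.4719, 0.2223, 0.0754]
ee_rot: [-179.6, 0.1, 98.2]
wrist_force: [-1.3, 0.1, -3.6]
gripper_width: 0.584
```

```bash
python3 -c "
from h import *
p,o=look('w4')
plan(.4754,.2296,.036,98.9,3,hand=.2)"
```

```text
t 4.27 [0.4719 0.2223 0.0754] [-1.7963e+02  5.0000e-02  9.8200e+01] gw 0.584
t 4.32 dz [ 0.0021  0.0069 -0.0427] dyaw 0.7 rows 3 min 2
0.2 0.0022 0.0010 0.0142 0 0 -0.0041; 0.2 0.0022 0.0010 0.0142 0 0 -0.0041; 0.2 0.0022 0.0010 0.0142 0 0 -0.0041
```

View pics/w4.png

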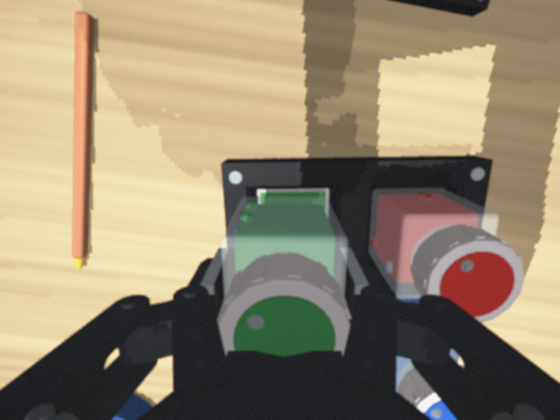

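{"op": "play_rows", "data": {
  "targets": "0.2 0.0065 0.003 0 0 0 -0.01; 0.2 0 0 0 0 0 0; 0.2 0 0 0 0 0 0"
}}

```text
t: 4.57
ee_pos: [0.4781, 0.2308, 0.0822]
ee_rot: [179.8, -0.0, 98.8]
wrist_force: [-0.3, -0.4, -2.5]
gripper_width: 0.578
```

```bash
python3 -c "
from h import *
p,o=look('w5')
o=get_obs();print(o['ee_pos'],o['ee_rot'])
p,d=read_camera('wrist')
o=get_obs();print(o['ee_pos'],o['ee_rot'])
"
```

```text
t 4.57 [0.4781 0.2308 0.0822] [ 1.7982e+02 -4.0000e-02  9.8810e+01] gw 0.578
[0.47779682 0.23053704 0.08169306] [ 1.79856373e+02 -2.87100916e-02  9.87960718e+01]
[0.47751374 0.23033598 0.08127757] [ 1.79890178e+02 -1.98244564e-02  9.87887073e+01]
```

View pics/w5.png

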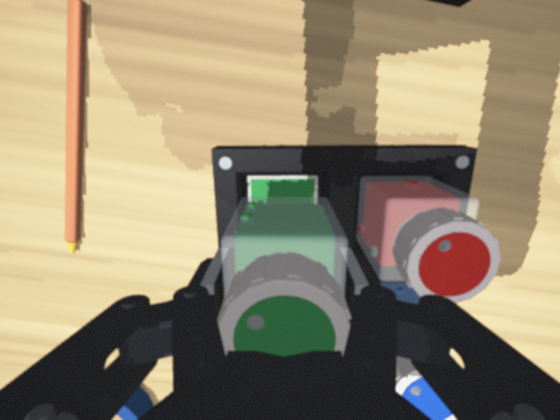

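{"op": "play_rows", "data": {
  "targets": "0.2 0 -0.0005 0.009 0 0 0; 0.2 0 0 0.009 0 0 0; 0.2 0 0 0.004 0 0 0; 0.2 0 0 0 0 0 0; 0.2 0 0 0 0 0 0"
}}

```text
t: 5.08
ee_pos: [0.4761, 0.2299, 0.0574]
ee_rot: [-179.9, 0.0, 98.8]
wrist_force: [0.7, 0.9, -1.8]
gripper_width: 0.58
```

```bash
python3 -c "
from h import *
o=get_obs();print(o['ee_pos'],o['ee_rot'])
p,o=look('w6')
cv2.imwrite('pics/w6c.png',cv2.resize(p[150:300,180:380],None,fx=3.5,fy=3.5))
o=get_obs();print(o['ee_pos'],o['ee_rot'])
"
```

```text
[0.47609651 0.22986682 0.05735221] [-1.79941863e+02  2.52477639e-03  9.87758260e+01]
t 5.08 [0.4761 0.2299 0.0574] [-179.94    0.     98.78] gw 0.58
[0.4763437  0.2299423  0.05774987] [-1.79981864e+02 -4.34835096e-03  9.87737768e+01]
```

View pics/w6c.png

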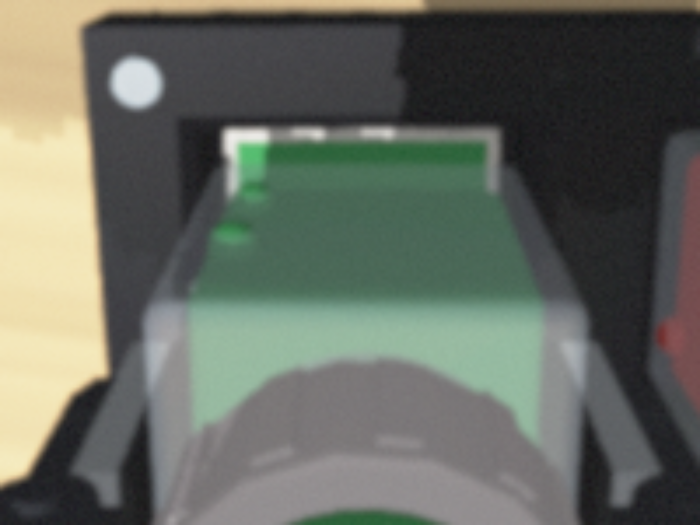

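{"op": "play_rows", "data": {
  "targets": "0.2 0 -0.0005 0.006 0 0 0; 0.2 0 0 0.006 0 0 0; 0.2 0 0 0.005 0 0 0; 0.2 0 0 0.002 0 0 0; 0.2 0 0 0 0 0 0"
}}

```text
t: 5.55
ee_pos: [0.4755, 0.2298, 0.0381]
ee_rot: [-179.9, 0.0, 98.8]
wrist_force: [0.6, -0.2, -0.5]
gripper_width: 0.581
```

{"op": "play_rows", "data": {
  "targets": "0.2 0 0 0.001 0 0 0; 0.2 0 0 0.001 0 0 0"
}}

```text
t: 5.72
ee_pos: [0.476, 0.2299, 0.037]
ee_rot: [180.0, -0.0, 98.8]
wrist_force: [0.0, 0.5, -1.4]
gripper_width: 0.58
```

{"op": "play_rows", "data": {
  "targets": "0.2 0 0 0.001 0 0 0; 0.2 0 0 0.001 0 0 0; 0.2 0 0 0 0 0 0"
}}

```text
t: 5.97
ee_pos: [0.476, 0.23, 0.0352]
ee_rot: [180.0, -0.0, 98.8]
wrist_force: [-2.0, -0.4, 5.4]
gripper_width: 0.579
```

```bash
python3 -c "
from h import *
p,o=look('w7')
cv2.imwrite('pics/w7c.png',cv2.resize(p[150:300,180:380],None,fx=3.5,fy=3.5))
"
```

```text
t 5.97 [0.476  0.23   0.0352] [ 1.7997e+02 -1.0000e-02  9.8780e+01] gw 0.579
```

View pics/w7c.png

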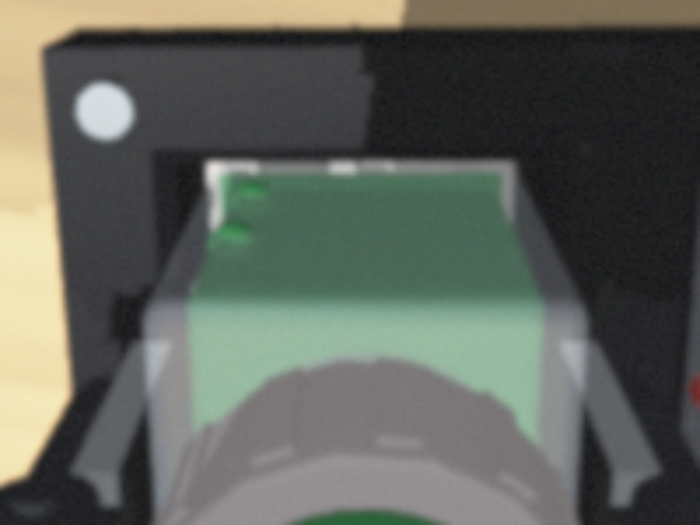

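{"op": "play_rows", "data": {
  "targets": "-0.46 0 0 0 0 0 0; -0.46 0 0 -0.001 0 0 0; -0.46 0 0 -0.012 0 0 0; -0.46 0 0 -0.014 0 0 0; -0.46 0 0 -0.007 0 0 0"
}}

```text
t: 6.43
ee_pos: [0.4765, 0.2301, 0.071]
ee_rot: [179.9, -0.0, 98.8]
wrist_force: [1.0, 0.5, 0.8]
gripper_width: 0.728
```

{"op": "play_rows", "data": {
  "targets": "-0.46 0 0 0 0 0 0; -0.46 0 0 0 0 0 0"
}}

```text
t: 6.6
ee_pos: [0.4761, 0.23, 0.0693]
ee_rot: [179.9, -0.0, 98.8]
wrist_force: [0.0, -0.7, 0.1]
gripper_width: 0.729
```

```bash
python3 -c "
from h import *
p,o=look('w8')
"
```

```text
t 6.6 [0.4761 0.23   0.0693] [ 1.7994e+02 -2.0000e-02  9.8780e+01] gw 0.729
```

View pics/w8.png

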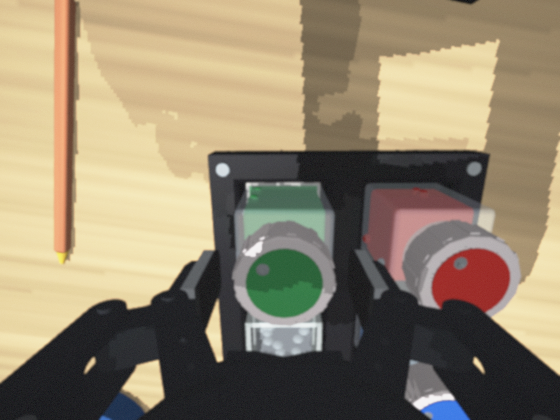

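```bash
cat >> h.py <<'E'
def tl(o,w):
    a=np.radians(o["ee_rot"][2]); d=np.array(w[:2])-o["ee_pos"][:2]
    return np.array([d@[np.cos(a),np.sin(a)], d@[np.sin(a),-np.cos(a)]])
E
python3 -c "
from h import *
o=np.load('pics/w8.npz');p=cv2.imread('pics/w8.png')
for c in ('green','red'):
  for b in blobs(p,c):
    if b[1]>800:w=wray(o,b[0],.0945); print(c,b[0],b[1],w,tl(o,w))
"
```

```text
green (np.float64(284.9), np.float64(283.5)) 3643 [0.47404565 0.23085794 0.0945    ] [ 0.00118351 -0.00186434]
red (np.float64(472.5), np.float64(279.6)) 3154 [0.46016365 0.30884928 0.0945    ] [ 0.08037986 -0.00368054]
```

{"op": "play_rows", "data": {
  "targets": "-0.2 0 -0.001 0 0 0 0; 0.35 0 0 0 0 0 0; 0.35 0 0 0 0 0 0; 0.35 0 0 0 0 0 0",
  "newtons": 30
}}

```text
t: 6.98
ee_pos: [0.4746, 0.2297, 0.0685]
ee_rot: [-180.0, -0.0, 98.8]
wrist_force: [-0.5, 0.9, 0.6]
gripper_width: 0.504
```

{"op": "play_rows", "data": {
  "targets": "0.35 0 0 0 0 0 0.1; 0.35 0 0 0 0 0 0.12; 0.35 0 0 0 0 0 0.12; 0.35 0 0 0 0 0 0.12; 0.35 0 0 0 0 0 0.12"
}}

```text
t: 7.4
ee_pos: [0.4746, 0.2295, 0.0685]
ee_rot: [-180.0, 0.1, 65.2]
wrist_force: [-1.3, -2.4, 1.7]
gripper_width: 0.506
```

```bash
cat > st.py <<'E'
from h import *
o=get_obs();print("t",round(o["t"],2),np.round(o["ee_pos"],4),np.round(o["ee_rot"],1),"F",np.round(o["wrist_force"],1),"T",np.round(o["ft_torque"],2),"gw",round(o["gripper_width"],3),"j",np.round(o["joint_pos"],0))
E
python3 st.py
```

```text
t 7.4 [0.4746 0.2295 0.0685] [-1.80e+02  1.00e-01  6.52e+01] F [-1.3 -2.4  1.7] T [-0.43  0.38  0.13] gw 0.506 j [ 17.   9. 101.  -0.  70. -48.]
```

{"op": "play_rows", "data": {
  "targets": "0.35 0 0 0 0 0 0.12; 0.35 0 0 0 0 0 0.12; 0.35 0 0 0 0 0 0.12; 0.35 0 0 0 0 0 0.12; 0.35 0 0 0 0 0 0.12"
}}

```text
t: 7.82
ee_pos: [0.4745, 0.2294, 0.0686]
ee_rot: [180.0, 0.1, 30.8]
wrist_force: [-3.0, -2.5, 2.2]
gripper_width: 0.506
```

```bash
python3 st.py
```

```text
t 7.82 [0.4745 0.2294 0.0686] [1.80e+02 1.00e-01 3.08e+01] F [-3.  -2.5  2.2] T [-0.52  0.6   0.19] gw 0.506 j [ 17.   9. 101.  -0.  70. -13.]
```

{"op": "play_rows", "data": {
  "targets": "0.35 0 0 0 0 0 0.12; 0.35 0 0 0 0 0 0.12; 0.35 0 0 0 0 0 0.12; 0.35 0 0 0 0 0 0.12; 0.35 0 0 0 0 0 0.12"
}}

```text
t: 8.23
ee_pos: [0.4748, 0.23, 0.0687]
ee_rot: [-180.0, 0.0, -3.5]
wrist_force: [0.6, 6.7, 1.0]
gripper_width: 0.502
```

```bash
python3 st.py
```

```text
t 8.23 [0.4748 0.23   0.0687] [-180.     0.    -3.5] F [0.6 6.7 1. ] T [1.12 0.05 0.84] gw 0.502 j [ 17.   9. 101.   0.  70.  21.]
```

{"op": "play_rows", "data": {
  "targets": "0.35 0 0 0 0 0 0.12; 0.35 0 0 0 0 0 0.12; 0.35 0 0 0 0 0 0.06"
}}

```text
t: 8.48
ee_pos: [0.4752, 0.2301, 0.0689]
ee_rot: [-179.9, -0.0, -20.8]
wrist_force: [2.1, 4.4, 2.6]
gripper_width: 0.502
```

```bash
python3 st.py
```

```text
t 8.48 [0.4752 0.2301 0.0689] [-179.9   -0.   -20.8] F [2.1 4.4 2.6] T [ 1.   -0.64  0.76] gw 0.502 j [ 17.   9. 101.   0.  70.  38.]
```

```bash
python3 -c "
from h import *
plan(.4625,.3085,.112,8.8,5,hand=-.46,pose=[.4752,.2301,.11,-20.8])"
```

```text
t 8.48 dz [-0.0127  0.0784  0.002 ] dyaw 29.6 rows 5 min 5
-0.46 -0.0079 -0.0138 -0.0004 0 0 -0.1033; -0.46 -0.0065 -0.0145 -0.0004 0 0 -0.1033; -0.46 -0.0050 -0.0151 -0.0004 0 0 -0.1033; -0.46 -0.0034 -0.0155 -0.0004 0 0 -0.1033; -0.46 -0.0017 -0.0158 -0.0004 0 0 -0.1033
```

{"op": "play_rows", "data": {
  "targets": "-0.46 0 0 0 0 0 0; -0.46 0 0 0 0 0 0; -0.46 0 0 -0.02 0 0 0; -0.46 0 0 -0.022 0 0 0"
}}

```text
t: 8.82
ee_pos: [0.474, 0.2293, 0.11]
ee_rot: [179.9, 0.2, -20.3]
wrist_force: [-0.0, -0.2, 0.2]
gripper_width: 0.728
```

{"op": "play_rows", "data": {
  "targets": "-0.46 -0.008 -0.014 0 0 0 -0.103; -0.46 -0.0065 -0.0145 0 0 0 -0.103; -0.46 -0.005 -0.015 0 0 0 -0.103; -0.46 -0.0035 -0.0155 0 0 0 -0.103; -0.46 -0.0015 -0.016 0 0 0 -0.103"
}}

```text
t: 9.23
ee_pos: [0.4614, 0.309, 0.1107]
ee_rot: [180.0, 0.0, 9.5]
wrist_force: [0.4, -1.7, -0.6]
gripper_width: 0.731
```

{"op": "play_rows", "data": {
  "targets": "-0.46 0 0 0 0 0 0; -0.46 0 0 0 0 0 0"
}}

```text
t: 9.4
ee_pos: [0.4614, 0.3087, 0.1105]
ee_rot: [180.0, 0.0, 9.2]
wrist_force: [-0.4, -1.1, 0.2]
gripper_width: 0.73
```

Run:
```python
from h import *
p,o=look('w9')
for c in ('green','red','blue'):
  for b in blobs(p,c):
    if b[1]>800:w=wray(o,b[0],.0945); print(c,b[0],b[1],w,tl(o,w))
```

```text
t 9.4 [0.4614 0.3087 0.1105] [1.7998e+02 3.0000e-02 9.2000e+00] gw 0.73
red (np.float64(284.6), np.float64(246.6)) 1816 [0.46226672 0.31092416 0.0945    ] [ 0.00119351 -0.00206895]
blue (np.float64(428.7), np.float64(248.4)) 2190 [0.54117332 0.32256262 0.0945    ] [ 0.08094592 -0.00094798]
```

View pics/w9.png

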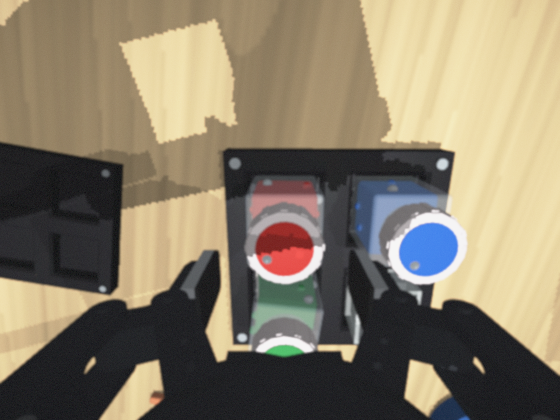

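{"op": "play_rows", "data": {
  "targets": "-0.46 0.0005 -0.001 0.02 0 0 0; -0.46 0 0 0.016 0 0 0; -0.46 0 0 0.006 0 0 0; -0.1 0 0 0 0 0 0; 0.35 0 0 0 0 0 0"
}}

```text
t: 9.87
ee_pos: [0.4622, 0.3091, 0.0692]
ee_rot: [180.0, 0.0, 9.1]
wrist_force: [0.7, -1.0, -1.5]
gripper_width: 0.498
```

{"op": "play_rows", "data": {
  "targets": "0.35 0 0 0 0 0 0; 0.35 0 0 0 0 0 0; 0.35 0 0 0 0 0 0.1; 0.35 0 0 0 0 0 0.1; 0.35 0 0 0 0 0 0.1"
}}

```text
t: 10.28
ee_pos: [0.4623, 0.3095, 0.0695]
ee_rot: [-180.0, -0.0, -8.4]
wrist_force: [0.6, -0.4, -1.3]
gripper_width: 0.506
```

```bash
python3 st.py
```

```text
t 10.28 [0.4623 0.3095 0.0695] [-180.    -0.    -8.4] F [ 0.6 -0.4 -1.3] T [-0.25 -0.05  0.18] gw 0.506 j [26. 13. 97. -0. 70. 34.]
```

{"op": "play_rows", "data": {
  "targets": "0.35 0 0 0 0 0 0.12; 0.35 0 0 0 0 0 0.12; 0.35 0 0 0 0 0 0.12; 0.35 0 0 0 0 0 0.12; 0.35 0 0 0 0 0 0.12"
}}

```text
t: 10.7
ee_pos: [0.463, 0.3099, 0.07]
ee_rot: [-179.9, -0.1, -42.8]
wrist_force: [6.7, 2.7, 0.3]
gripper_width: 0.502
```

```bash
python3 st.py
```

```text
t 10.7 [0.463  0.3099 0.07  ] [-1.799e+02 -1.000e-01 -4.280e+01] F [6.7 2.7 0.3] T [ 0.34 -1.32  0.7 ] gw 0.502 j [26. 13. 97. -0. 70. 69.]
```

{"op": "play_rows", "data": {
  "targets": "0.35 0 0 0 0 0 0.12; 0.35 0 0 0 0 0 0.12; 0.35 0 0 0 0 0 0.12; 0.35 0 0 0 0 0 0.12; 0.35 0 0 0 0 0 0.12"
}}

```text
t: 11.12
ee_pos: [0.4622, 0.3093, 0.0696]
ee_rot: [-180.0, -0.0, -77.1]
wrist_force: [-4.6, -1.7, 1.5]
gripper_width: 0.503
```

```bash
python3 st.py
```

```text
t 11.12 [0.4622 0.3093 0.0696] [-180.    -0.   -77.1] F [-4.6 -1.7  1.5] T [-0.57  0.91  0.72] gw 0.503 j [ 26.  13.  97.  -0.  70. 103.]
```

```bash
python3 -c "
from h import *
plan(.541,.322,.111,-7,10,hand=-.46,pose=[.4622,.3093,.111,-77.1])"
```

```text
t 11.12 dz [0.0788 0.0127 0.    ] dyaw 70.1 rows 10 min 10
-0.46 0.0005 -0.0080 -0.0000 0 0 -0.1223; -0.46 0.0015 -0.0078 -0.0000 0 0 -0.1223; -0.46 0.0024 -0.0076 -0.0000 0 0 -0.1223; -0.46 0.0033 -0.0072 -0.0000 0 0 -0.1223; -0.46 0.0042 -0.0068 -0.0000 0 0 -0.1223
-0.46 0.0050 -0.0062 -0.0000 0 0 -0.1223; -0.46 0.0057 -0.0056 -0.0000 0 0 -0.1223; -0.46 0.0064 -0.0048 -0.0000 0 0 -0.1223; -0.46 0.0069 -0.0040 -0.0000 0 0 -0.1223; -0.46 0.0073 -0.0031 -0.0000 0 0 -0.1223
```

{"op": "play_rows", "data": {
  "targets": "-0.46 0 0 0 0 0 0; -0.46 0 0 0 0 0 0; -0.46 0 0 -0.02 0 0 0; -0.46 0 0 -0.022 0 0 0"
}}

```text
t: 11.45
ee_pos: [0.4615, 0.3092, 0.1106]
ee_rot: [179.9, -0.0, -76.6]
wrist_force: [0.4, 0.1, 0.9]
gripper_width: 0.729
```

{"op": "play_rows", "data": {
  "targets": "-0.46 0.0005 -0.008 0 0 0 -0.122; -0.46 0.0015 -0.008 0 0 0 -0.122; -0.46 0.0025 -0.0075 0 0 0 -0.122; -0.46 0.0035 -0.007 0 0 0 -0.122; -0.46 0.004 -0.007 0 0 0 -0.122"
}}

```text
t: 11.87
ee_pos: [0.502, 0.3161, 0.1112]
ee_rot: [-180.0, -0.0, -41.3]
wrist_force: [0.1, 0.1, -0.4]
gripper_width: 0.732
```

{"op": "play_rows", "data": {
  "targets": "-0.46 0.005 -0.0065 0 0 0 -0.122; -0.46 0.0055 -0.0055 0 0 0 -0.122; -0.46 0.0065 -0.005 0 0 0 -0.122; -0.46 0.007 -0.004 0 0 0 -0.122; -0.46 0.0075 -0.003 0 0 0 -0.122"
}}

```text
t: 12.28
ee_pos: [0.5417, 0.3228, 0.1111]
ee_rot: [-180.0, -0.0, -6.3]
wrist_force: [0.2, -0.1, -0.1]
gripper_width: 0.73
```

{"op": "play_rows", "data": {
  "targets": "-0.46 0 0 0 0 0 0; -0.46 0 0 0 0 0 0"
}}

```text
t: 12.45
ee_pos: [0.5413, 0.3226, 0.1109]
ee_rot: [-180.0, 0.0, -7.0]
wrist_force: [-0.5, -0.1, 0.3]
gripper_width: 0.726
```

Run:
```python
from h import *
p,o=look('w10')
for c in ('green','red','blue'):
  for b in blobs(p,c):
    if b[1]>800:w=wray(o,b[0],.0945); print(c,b[0],b[1],w,tl(o,w))
```

```text
t 12.45 [0.5413 0.3226 0.1109] [-179.99    0.     -7.  ] gw 0.726
red (np.float64(147.1), np.float64(280.9)) 1359 [0.46168261 0.31308755 0.0945    ] [-0.07784705  0.01913111]
blue (np.float64(283.4), np.float64(249.8)) 2150 [0.54158126 0.3227631  0.0945    ] [ 0.0002756  -0.00021474]
```

View pics/w10.png

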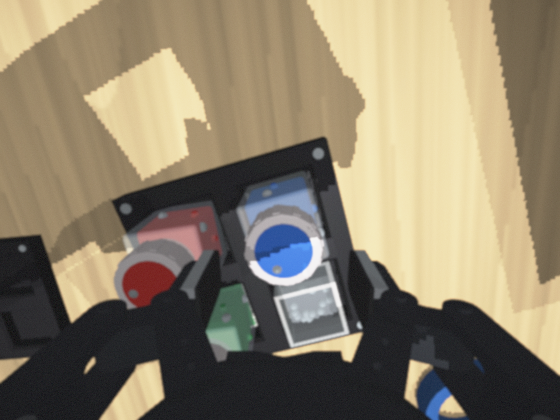

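{"op": "play_rows", "data": {
  "targets": "-0.46 0 0 0.02 0 0 0; -0.46 0 0 0.016 0 0 0; -0.46 0 0 0.006 0 0 0; -0.1 0 0 0 0 0 0; 0.35 0 0 0 0 0 0"
}}

```text
t: 12.92
ee_pos: [0.5412, 0.3227, 0.0695]
ee_rot: [-180.0, -0.0, -7.0]
wrist_force: [0.6, 0.2, -0.7]
gripper_width: 0.504
```

{"op": "play_rows", "data": {
  "targets": "0.35 0 0 0 0 0 0; 0.35 0 0 0 0 0 0; 0.35 0 0 0 0 0 0.1; 0.35 0 0 0 0 0 0.1; 0.35 0 0 0 0 0 0.1"
}}

```text
t: 13.33
ee_pos: [0.5415, 0.3227, 0.0696]
ee_rot: [-180.0, -0.0, -24.4]
wrist_force: [1.2, -0.8, -1.7]
gripper_width: 0.505
```

```bash
python3 st.py
```

```text
t 13.33 [0.5415 0.3227 0.0696] [-180.    -0.   -24.4] F [ 1.2 -0.8 -1.7] T [-0.16 -0.23  0.19] gw 0.505 j [24. 21. 86. -0. 73. 48.]
```

{"op": "play_rows", "data": {
  "targets": "0.35 0 0 0 0 0 0.12; 0.35 0 0 0 0 0 0.12; 0.35 0 0 0 0 0 0.12"
}}

```text
t: 13.58
ee_pos: [0.5421, 0.3228, 0.0699]
ee_rot: [-179.9, -0.1, -45.1]
wrist_force: [2.1, -5.1, -1.0]
gripper_width: 0.506
```

```bash
python3 st.py
```

```text
t 13.58 [0.5421 0.3228 0.0699] [-1.799e+02 -1.000e-01 -4.510e+01] F [ 2.1 -5.1 -1. ] T [-0.94 -0.31  0.65] gw 0.506 j [24. 21. 86. -0. 73. 69.]
```

{"op": "play_rows", "data": {
  "targets": "0.35 0 0 0 0 0 0.12; 0.35 0 0 0 0 0 0.12; 0.35 0 0 0 0 0 0.12; 0.35 0 0 0 0 0 0.12"
}}

```text
t: 13.92
ee_pos: [0.5415, 0.3223, 0.0696]
ee_rot: [-180.0, -0.0, -72.6]
wrist_force: [-4.9, -6.1, 0.4]
gripper_width: 0.505
```

```bash
python3 st.py
```

```text
t 13.92 [0.5415 0.3223 0.0696] [-180.    -0.   -72.6] F [-4.9 -6.1  0.4] T [-0.93  0.75  0.72] gw 0.505 j [24. 21. 86. -0. 73. 96.]
```

Run:
```python
from h import *
p,o=look('w11')
cv2.imwrite('pics/w11c.png',cv2.resize(p[120:320,160:400],None,fx=3.3,fy=3.3,interpolation=cv2.INTER_CUBIC))
```

```text
t 13.92 [0.5415 0.3223 0.0696] [-1.7997e+02 -3.0000e-02 -7.2580e+01] gw 0.505
```

View pics/w11c.png

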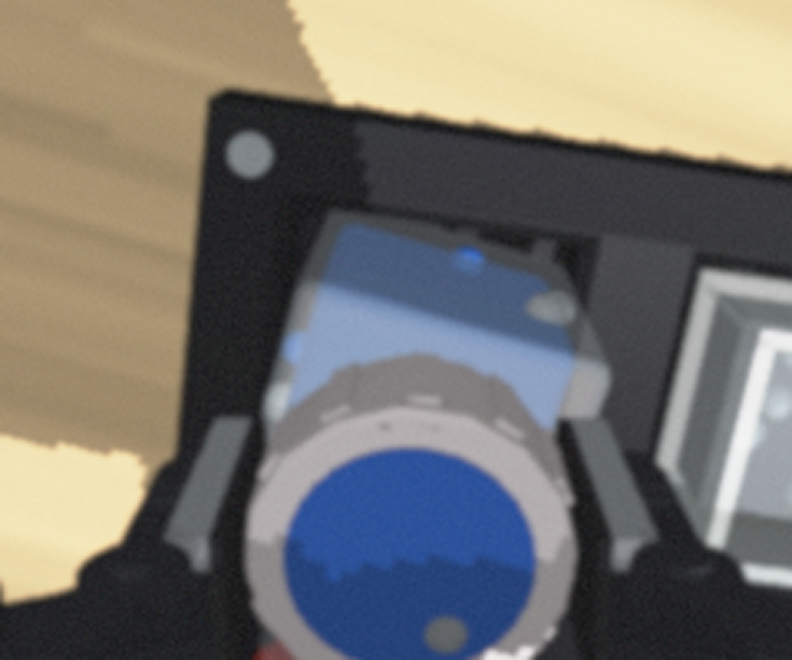

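```bash
cat >> h.py <<'E'
def edge(o,P,Q,z,org,s):
    A=wray(o,(org[0]+P[0]/s,org[1]+P[1]/s),z);B=wray(o,(org[0]+Q[0]/s,org[1]+Q[1]/s),z)
    print("edge yaw",np.degrees(np.arctan2((B-A)[1],(B-A)[0])),"rel",np.degrees(np.arctan2((B-A)[1],(B-A)[0]))-o["ee_rot"][2],np.linalg.norm(B-A),tl(o,A),tl(o,B))
E
python3 - <<'E'
from h import *
o=np.load('pics/w11.npz')
edge(o,(320,285),(575,358),.066,(160,120),3.3)
edge(o,(335,213),(570,275),.006,(160,120),3.3)
edge(o,(230,92),(792,178),.022,(160,120),3.3)
edge(o,(340,225),(545,275),.01,(160,120),3.3)
E
```

```text
edge yaw -89.38580391404483 rel -16.804907279705716 0.04007540799255934 [-0.01392798 -0.02919973] [ 0.02443599 -0.01761338]
edge yaw -87.8076995078275 rel -15.226802873488381 0.05058917968074986 [-0.01584925 -0.02667682] [ 0.03296393 -0.01339005]
edge yaw -81.29243002672291 rel -8.7115333923838 0.10578454179623326 [-0.03342214 -0.05292359] [ 0.07114201 -0.03690148]
edge yaw -86.74494742317933 rel -14.164050788840214 0.043094778056243545 [-0.01460001 -0.02509465] [ 0.02718465 -0.0145494 ]
```

{"op": "play_rows", "data": {
  "targets": "0.35 0 0 -0.005 0 0 0; 0.35 0 0 -0.012 0 0 0; 0.35 0 0 -0.03 0 0 0; 0.35 0 0 -0.038 0 0 0; 0.35 0 0 -0.038 0 0 0",
  "newtons": 60
}}

```text
t: 14.38
ee_pos: [0.5408, 0.3227, 0.1943]
ee_rot: [-180.0, 0.0, -72.0]
wrist_force: [-0.6, -0.7, -1.4]
gripper_width: 0.5
```

Run:
```python
from h import *
p,o=look('w12')
plan(.600,-.296,.205,-2.9,17,hand=.35,pose=[.5415,.3223,.1926,-72.6])
```

```text
t 14.38 [0.5408 0.3227 0.1943] [-1.800e+02  3.000e-02 -7.201e+01] gw 0.5
t 14.43 dz [ 0.0585 -0.6183  0.0124] dyaw 69.7 rows 17 min 16
0.35 0.0357 0.0076 -0.0007 0 0 -0.0716; 0.35 0.0351 0.0101 -0.0007 0 0 -0.0716; 0.35 0.0343 0.0126 -0.0007 0 0 -0.0716; 0.35 0.0333 0.0150 -0.0007 0 0 -0.0716; 0.35 0.0321 0.0174 -0.0007 0 0 -0.0716
0.35 0.0308 0.0196 -0.0007 0 0 -0.0716; 0.35 0.0293 0.0218 -0.0007 0 0 -0.0716; 0.35 0.0277 0.0238 -0.0007 0 0 -0.0716; 0.35 0.0259 0.0257 -0.0007 0 0 -0.0716; 0.35 0.0240 0.0275 -0.0007 0 0 -0.0716
0.35 0.0220 0.0292 -0.0007 0 0 -0.0716; 0.35 0.0198 0.0307 -0.0007 0 0 -0.0716; 0.35 0.0176 0.0320 -0.0007 0 0 -0.0716; 0.35 0.0153 0.0332 -0.0007 0 0 -0.0716; 0.35 0.0129 0.0342 -0.0007 0 0 -0.0716
0.35 0.0104 0.0350 -0.0007 0 0 -0.0716; 0.35 0.0078 0.0357 -0.0007 0 0 -0.0716
```

View pics/w12.png

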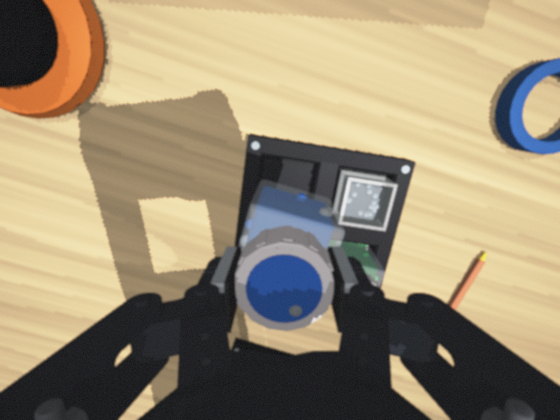

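{"op": "play_rows", "data": {
  "targets": "0.35 0.018 0.004 -0.002 0 0 -0.036; 0.35 0.035 0.01 -0.002 0 0 -0.072; 0.35 0.034 0.0125 -0.002 0 0 -0.072; 0.35 0.033 0.015 -0.002 0 0 -0.072; 0.35 0.032 0.0175 -0.002 0 0 -0.072"
}}

```text
t: 14.85
ee_pos: [0.5522, 0.158, 0.2032]
ee_rot: [-179.9, -0.0, -53.2]
wrist_force: [0.5, -0.9, -1.7]
gripper_width: 0.494
```

{"op": "play_rows", "data": {
  "targets": "0.35 0.031 0.0195 -0.001 0 0 -0.072; 0.35 0.0295 0.022 -0.001 0 0 -0.072; 0.35 0.0275 0.024 -0.001 0 0 -0.072; 0.35 0.026 0.0255 0 0 0 -0.072; 0.35 0.024 0.0275 0 0 0 -0.072"
}}

```text
t: 15.27
ee_pos: [0.5647, -0.0249, 0.2063]
ee_rot: [-179.9, -0.1, -32.6]
wrist_force: [0.7, -0.3, -1.8]
gripper_width: 0.498
```

{"op": "play_rows", "data": {
  "targets": "0.35 0.022 0.029 0 0 0 -0.072; 0.35 0.02 0.0305 0 0 0 -0.072; 0.35 0.0175 0.032 0 0 0 -0.072; 0.35 0.0155 0.033 0 0 0 -0.072; 0.35 0.013 0.034 0 0 0 -0.072"
}}

```text
t: 15.68
ee_pos: [0.5782, -0.2067, 0.2062]
ee_rot: [-180.0, -0.1, -12.0]
wrist_force: [1.0, 0.4, -0.8]
gripper_width: 0.493
```

```bash
python3 st.py; python3 -c "
from h import *
plan(.600,-.296,.205,-2.9,4,hand=.35)"
```

```text
t 15.68 [ 0.5782 -0.2067  0.2062] [-1.8e+02 -1.0e-01 -1.2e+01] F [ 1.   0.4 -0.8] T [ 0.04 -0.01 -0.03] gw 0.493 j [-27.  14.  79.   0.  87. -15.]
t 15.68 dz [ 0.0218 -0.0893 -0.0012] dyaw 9.11 rows 4 min 3
0.35 0.0100 0.0207 0.0003 0 0 -0.0398; 0.35 0.0092 0.0211 0.0003 0 0 -0.0398; 0.35 0.0083 0.0214 0.0003 0 0 -0.0398; 0.35 0.0074 0.0217 0.0003 0 0 -0.0398
```

{"op": "play_rows", "data": {
  "targets": "0.35 0.01 0.0205 0 0 0 -0.04; 0.35 0.009 0.021 0 0 0 -0.04; 0.35 0.0085 0.0215 0 0 0 -0.04; 0.35 0.0075 0.0215 0 0 0 -0.04; 0.35 0 0 0 0 0 0"
}}

```text
t: 16.1
ee_pos: [0.5999, -0.2975, 0.2053]
ee_rot: [179.9, -0.1, -3.0]
wrist_force: [-0.1, 0.3, -1.5]
gripper_width: 0.493
```

{"op": "play_rows", "data": {
  "targets": "0.35 0 0 0 0 0 0; 0.35 0 0 0 0 0 0"
}}

```text
t: 16.27
ee_pos: [0.5996, -0.2936, 0.2054]
ee_rot: [-180.0, -0.0, -3.2]
wrist_force: [-0.6, -0.1, -2.1]
gripper_width: 0.492
```

Run:
```python
from h import *
p,o=look('w13')
for c in ('green','red','blue'):
  for b in blobs(p,c):
    if b[1]>300:w=wray(o,b[0],.030); print(c,b[0],b[1],w,b[2][1:])
```

```text
t 16.27 [ 0.5996 -0.2936  0.2054] [-1.7999e+02 -4.0000e-02 -3.1900e+00] gw 0.492
green (np.float64(305.3), np.float64(127.7)) 1918 [ 0.62488503 -0.23577746  0.03      ] ((43.679481506347656, 44.75006103515625), 15.52410888671875)
red (np.float64(323.9), np.float64(62.0)) 2246 [ 0.64451626 -0.17689952  0.03      ] ((45.784095764160156, 49.998531341552734), 16.699243545532227)
blue (np.float64(291.2), np.float64(176.7)) 791 [ 0.60845592 -0.28433017  0.03      ] ((41.07080078125, 19.64255714416504), 15.945395469665527)
blue (np.float64(283.3), np.float64(287.2)) 3653 [ 0.59290189 -0.41336394  0.03      ] ((64.0, 73.0), 90.0)
```

View pics/w13.png

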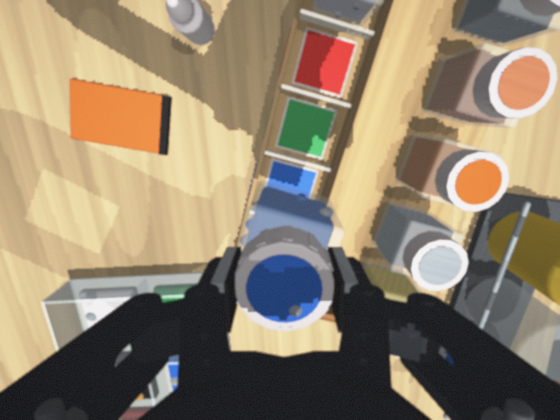

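{"op": "play_rows", "data": {
  "targets": "0.35 0.003 0.001 0.02 0 0 0; 0.35 0.0015 0.0005 0.03 0 0 0; 0.35 0 0 0.02 0 0 0; 0.35 0 0 0.008 0 0 0; 0.35 0 0 0 0 0 0"
}}

```text
t: 16.73
ee_pos: [0.6034, -0.2946, 0.1254]
ee_rot: [-179.9, 0.1, -3.2]
wrist_force: [0.0, 0.2, -1.5]
gripper_width: 0.491
```

{"op": "play_rows", "data": {
  "targets": "0.35 0 0 0 0 0 0; 0.35 0 0 0 0 0 0"
}}

```text
t: 16.9
ee_pos: [0.6046, -0.2958, 0.1288]
ee_rot: [179.9, -0.1, -3.2]
wrist_force: [0.8, -0.5, -2.0]
gripper_width: 0.495
```

Run:
```python
from h import *
p,o=look('w14')
cv2.imwrite('pics/w14c.png',cv2.resize(p[120:330,180:420],None,fx=3.3,fy=3.3,interpolation=cv2.INTER_CUBIC))
```

```text
t 16.9 [ 0.6046 -0.2958  0.1288] [ 1.7994e+02 -1.3000e-01 -3.2400e+00] gw 0.495
```

View pics/w14c.png

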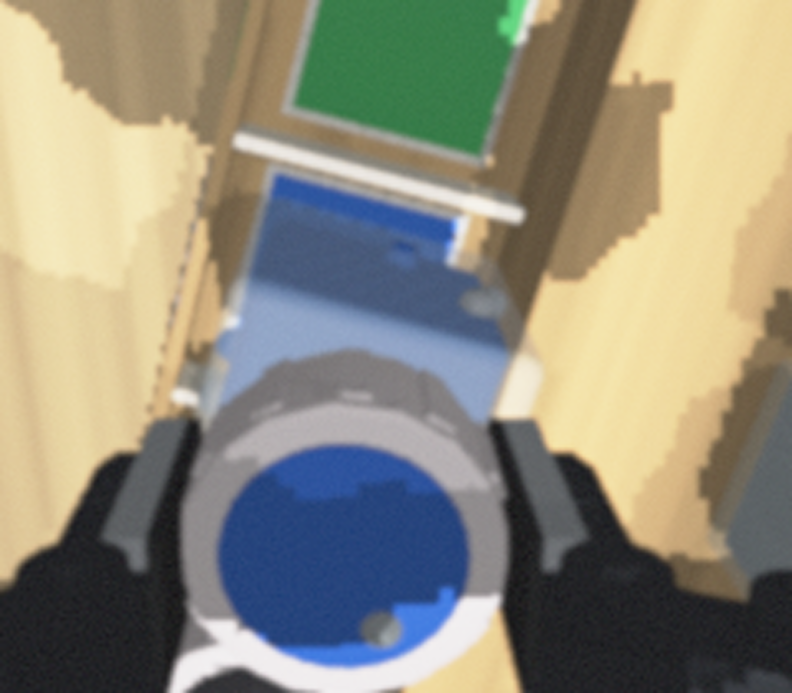

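{"op": "play_rows", "data": {
  "targets": "0.35 0 0 0.009 0 0 0; 0.35 0 0 0.009 0 0 0; 0.35 0 0 0.007 0 0 0; 0.35 0 0 0.004 0 0 0; 0.35 0 0 0 0 0 0"
}}

```text
t: 17.37
ee_pos: [0.6034, -0.2954, 0.0961]
ee_rot: [-179.9, 0.1, -3.3]
wrist_force: [-0.3, 0.5, -0.8]
gripper_width: 0.492
```

{"op": "play_rows", "data": {
  "targets": "0.35 0 0 0.001 0 0 0; 0.35 0 0 0.001 0 0 0"
}}

```text
t: 17.53
ee_pos: [0.6041, -0.2958, 0.096]
ee_rot: [180.0, -0.0, -3.3]
wrist_force: [0.4, -0.1, -2.1]
gripper_width: 0.496
```

{"op": "play_rows", "data": {
  "targets": "0.35 0 0 0.001 0 0 0; 0.35 0 0 0.001 0 0 0; 0.35 0 0 0 0 0 0"
}}

```text
t: 17.78
ee_pos: [0.6039, -0.2957, 0.0938]
ee_rot: [-180.0, -0.0, -3.3]
wrist_force: [0.1, -0.6, -1.9]
gripper_width: 0.496
```

{"op": "play_rows", "data": {
  "targets": "0.35 0 0 0.001 0 0 0; 0.35 0 0 0.0005 0 0 0; 0.35 0 0 0 0 0 0"
}}

```text
t: 18.03
ee_pos: [0.6044, -0.2958, 0.0934]
ee_rot: [180.0, -0.1, -3.3]
wrist_force: [0.3, 1.9, 7.4]
gripper_width: 0.496
```

{"op": "play_rows", "data": {
  "targets": "-0.46 0 0 0 0 0 0; -0.46 0 0 0 0 0 0; -0.46 0 0 -0.005 0 0 0; -0.46 0 0 -0.02 0 0 0; -0.46 0 0 -0.035 0 0 0"
}}

```text
t: 18.45
ee_pos: [0.6026, -0.2949, 0.1496]
ee_rot: [-179.8, 0.3, -3.3]
wrist_force: [0.4, -0.7, 0.1]
gripper_width: 0.73
```

{"op": "play_rows", "data": {
  "targets": "-0.46 0 0 -0.035 0 0 0; -0.46 0 0 -0.03 0 0 0"
}}

```text
t: 18.62
ee_pos: [0.6039, -0.2957, 0.22]
ee_rot: [180.0, -0.1, -3.3]
wrist_force: [1.3, -0.1, -0.0]
gripper_width: 0.73
```

Run:
```python
from h import *
p,o=look('w15')
for b in blobs(p,'blue'):
    if b[1]>300:w=wray(o,b[0],.1185); print(b[0],b[1],w,b[2][1:])
```

```text
t 18.62 [ 0.6039 -0.2957  0.22  ] [ 1.7998e+02 -5.0000e-02 -3.2700e+00] gw 0.73
(np.float64(285.8), np.float64(204.3)) 969 [ 0.60622506 -0.2943048   0.1185    ] ((34.66490173339844, 35.977970123291016), 66.80140686035156)
```

View pics/w15.png

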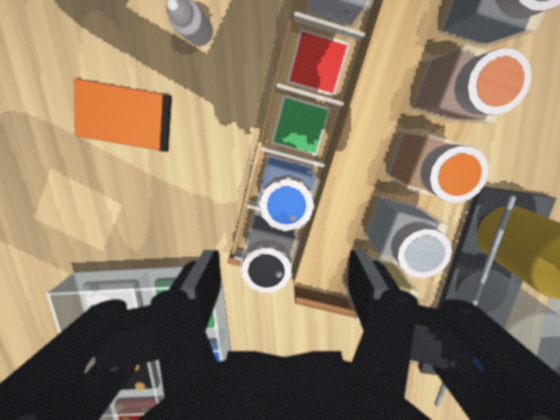

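Run:
```python
from h import *
plan(.4625,.3095,.135,1.9,16,hand=-.46,pose=[.604,-.2955,.218,-3.3])
```

```text
t 18.67 dz [-0.1415  0.605  -0.083 ] dyaw 5.2 rows 16 min 16
-0.46 -0.0110 -0.0372 0.0052 0 0 -0.0057; -0.46 -0.0108 -0.0373 0.0052 0 0 -0.0057; -0.46 -0.0106 -0.0374 0.0052 0 0 -0.0057; -0.46 -0.0104 -0.0374 0.0052 0 0 -0.0057; -0.46 -0.0102 -0.0375 0.0052 0 0 -0.0057
-0.46 -0.0099 -0.0375 0.0052 0 0 -0.0057; -0.46 -0.0097 -0.0376 0.0052 0 0 -0.0057; -0.46 -0.0095 -0.0376 0.0052 0 0 -0.0057; -0.46 -0.0093 -0.0377 0.0052 0 0 -0.0057; -0.46 -0.0091 -0.0378 0.0052 0 0 -0.0057
-0.46 -0.0089 -0.0378 0.0052 0 0 -0.0057; -0.46 -0.0087 -0.0379 0.0052 0 0 -0.0057; -0.46 -0.0084 -0.0379 0.0052 0 0 -0.0057; -0.46 -0.0082 -0.0380 0.0052 0 0 -0.0057; -0.46 -0.0080 -0.0380 0.0052 0 0 -0.0057
-0.46 -0.0078 -0.0380 0.0052 0 0 -0.0057
```

{"op": "play_rows", "data": {
  "targets": "-0.46 -0.011 -0.037 0 0 0 -0.006; -0.46 -0.011 -0.037 0 0 0 -0.006; -0.46 -0.0105 -0.0375 0 0 0 -0.006; -0.46 -0.0105 -0.0375 0 0 0 -0.006; -0.46 -0.01 -0.0375 0.005 0 0 -0.006"
}}

```text
t: 19.08
ee_pos: [0.5588, -0.1056, 0.2132]
ee_rot: [180.0, -0.1, -1.6]
wrist_force: [1.2, 0.5, -0.3]
gripper_width: 0.73
```

{"op": "play_rows", "data": {
  "targets": "-0.46 -0.01 -0.0375 0.007 0 0 -0.006; -0.46 -0.0095 -0.0375 0.008 0 0 -0.006; -0.46 -0.0095 -0.0375 0.008 0 0 -0.006; -0.46 -0.0095 -0.0375 0.008 0 0 -0.006; -0.46 -0.009 -0.038 0.008 0 0 -0.006"
}}

```text
t: 19.5
ee_pos: [0.5138, 0.0833, 0.1733]
ee_rot: [-180.0, -0.0, 0.2]
wrist_force: [0.6, -0.8, -0.6]
gripper_width: 0.731
```

{"op": "play_rows", "data": {
  "targets": "-0.46 -0.009 -0.038 0.008 0 0 -0.006; -0.46 -0.0085 -0.038 0.008 0 0 -0.006; -0.46 -0.0085 -0.038 0.008 0 0 -0.006; -0.46 -0.008 -0.038 0.008 0 0 -0.006; -0.46 -0.006 -0.028 0.006 0 0 -0.006"
}}

```text
t: 19.92
ee_pos: [0.4709, 0.2637, 0.1349]
ee_rot: [-180.0, 0.0, 2.0]
wrist_force: [0.2, 0.2, -0.5]
gripper_width: 0.731
```

{"op": "play_rows", "data": {
  "targets": "-0.46 -0.004 -0.02 0.002 0 0 0; -0.46 -0.003 -0.01 0 0 0 0; -0.46 0 0 0 0 0 0"
}}

```text
t: 20.17
ee_pos: [0.4634, 0.2924, 0.1334]
ee_rot: [-180.0, 0.0, 2.0]
wrist_force: [0.8, 0.3, -0.1]
gripper_width: 0.732
```

Run:
```python
from h import *
p,o=look('w16')
cv2.imwrite('pics/w16c.png',cv2.resize(p[120:360,160:420],None,fx=2.5,fy=2.5,interpolation=cv2.INTER_CUBIC))
for c in ('red','green'):
  for b in blobs(p,c):
    if b[1]>300:w=wray(o,b[0],.0945); print(c,b[0],b[1],w,tl(o,w))
```

```text
t 20.17 [0.4634 0.2924 0.1334] [-1.7998e+02  1.0000e-02  2.0100e+00] gw 0.732
red (np.float64(282.4), np.float64(206.1)) 1600 [0.46256968 0.31105519 0.0945    ] [-0.00019569 -0.01870867]
green (np.float64(297.5), np.float64(319.6)) 1289 [0.47552227 0.23071487 0.0945    ] [0.00993185 0.06203642]
```

View pics/w16c.png

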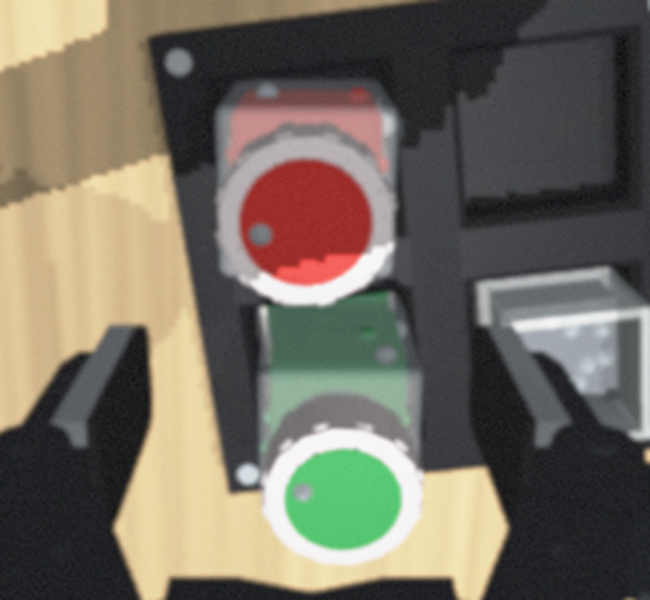

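{"op": "play_rows", "data": {
  "targets": "-0.46 0 -0.01 0.004 0 0 0; -0.46 0 -0.0075 0.015 0 0 0; -0.46 0 0 0.022 0 0 0; -0.46 0 0 0.016 0 0 0; -0.46 0 0 0.006 0 0 0"
}}

```text
t: 20.63
ee_pos: [0.4631, 0.3073, 0.0681]
ee_rot: [179.9, 0.1, 1.8]
wrist_force: [-0.8, -0.3, -0.1]
gripper_width: 0.73
```

{"op": "play_rows", "data": {
  "targets": "-0.46 0 0 0 0 0 0; -0.46 0 0 0 0 0 0"
}}

```text
t: 20.8
ee_pos: [0.4641, 0.308, 0.0709]
ee_rot: [-180.0, -0.0, 1.8]
wrist_force: [-0.7, -0.2, 0.2]
gripper_width: 0.731
```

Run:
```python
from h import *
p,o=look('w17')
cv2.imwrite('pics/w17c.png',cv2.resize(p[120:360,160:420],None,fx=2.5,fy=2.5,interpolation=cv2.INTER_CUBIC))
for c in ('red','green'):
  for b in blobs(p,c):
    if b[1]>300:w=wray(o,b[0],.0945); print(c,b[0],b[1],w,tl(o,w))
```

```text
t 20.8 [0.4641 0.308  0.0709] [-1.7999e+02 -2.0000e-02  1.8400e+00] gw 0.731
red (np.float64(279.5), np.float64(284.7)) 3481 [0.46278311 0.31005676 0.0945    ] [-0.00120539 -0.00207517]
```

View pics/w17c.png

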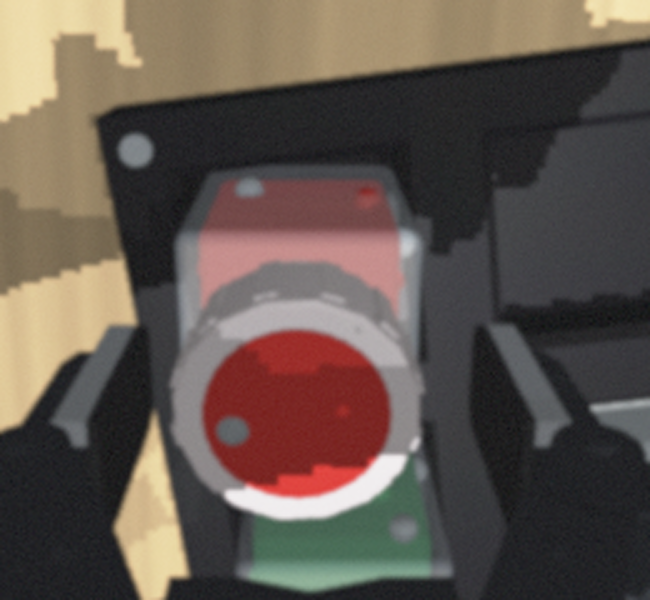

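{"op": "play_rows", "data": {
  "targets": "-0.46 -0.001 -0.0015 0.001 0 0 0; -0.1 0 0 0 0 0 0; 0.35 0 0 0 0 0 0; 0.35 0 0 0 0 0 0; 0.35 0 0 0 0 0 0",
  "newtons": 60
}}

```text
t: 21.27
ee_pos: [0.4626, 0.3101, 0.0703]
ee_rot: [-180.0, -0.0, 1.9]
wrist_force: [-2.3, -0.9, 8.1]
gripper_width: 0.494
```

```bash
python3 st.py
python3 - <<'E'
from h import *
plan(.640,-.178,.2,-18.4,14,hand=.35,pose=[.463,.309,.17,1.8])
E
```

```text
t 21.27 [0.4626 0.3101 0.0703] [-180.    -0.     1.9] F [-2.3 -0.9  8.1] T [-0.07  0.53 -0.04] gw 0.494 j [26. 13. 97.  0. 70. 24.]
t 21.27 dz [ 0.177 -0.487  0.03 ] dyaw -20.2 rows 14 min 13
0.35 0.0115 0.0352 -0.0021 0 0 0.0252; 0.35 0.0124 0.0349 -0.0021 0 0 0.0252; 0.35 0.0133 0.0345 -0.0021 0 0 0.0252; 0.35 0.0142 0.0342 -0.0021 0 0 0.0252; 0.35 0.0150 0.0338 -0.0021 0 0 0.0252
0.35 0.0159 0.0334 -0.0021 0 0 0.0252; 0.35 0.0167 0.0330 -0.0021 0 0 0.0252; 0.35 0.0175 0.0326 -0.0021 0 0 0.0252; 0.35 0.0183 0.0321 -0.0021 0 0 0.0252; 0.35 0.0192 0.0317 -0.0021 0 0 0.0252
0.35 0.0199 0.0312 -0.0021 0 0 0.0252; 0.35 0.0207 0.0307 -0.0021 0 0 0.0252; 0.35 0.0215 0.0301 -0.0021 0 0 0.0252; 0.35 0.0222 0.0296 -0.0021 0 0 0.0252
```

{"op": "play_rows", "data": {
  "targets": "0.35 0 0 -0.006 0 0 0; 0.35 0 0 -0.014 0 0 0; 0.35 0 0 -0.03 0 0 0; 0.35 0 0 -0.04 0 0 0; 0.35 0.006 0.018 -0.04 0 0 0.013"
}}

```text
t: 21.68
ee_pos: [0.4675, 0.2944, 0.1988]
ee_rot: [-180.0, 0.1, 1.3]
wrist_force: [1.7, 0.2, -1.3]
gripper_width: 0.492
```

{"op": "play_rows", "data": {
  "targets": "0.35 0.0125 0.035 -0.005 0 0 0.025; 0.35 0.0135 0.0345 0 0 0 0.025; 0.35 0.014 0.034 0 0 0 0.025; 0.35 0.015 0.034 0 0 0 0.025; 0.35 0.016 0.0335 0 0 0 0.025"
}}

```text
t: 22.1
ee_pos: [0.5348, 0.1182, 0.2026]
ee_rot: [-180.0, -0.0, -6.1]
wrist_force: [1.1, 0.2, -2.1]
gripper_width: 0.497
```

{"op": "play_rows", "data": {
  "targets": "0.35 0.0165 0.033 0 0 0 0.025; 0.35 0.0175 0.0325 0 0 0 0.025; 0.35 0.0185 0.032 0 0 0 0.025; 0.35 0.019 0.0315 0 0 0 0.025; 0.35 0.02 0.031 0 0 0 0.025"
}}

```text
t: 22.52
ee_pos: [0.6005, -0.0543, 0.2025]
ee_rot: [-180.0, -0.0, -13.3]
wrist_force: [0.5, 1.7, -1.2]
gripper_width: 0.494
```

```bash
python3 st.py; python3 -c "
from h import *
plan(.643,-.1777,.2,-18.4,4,hand=.35)"
```

```text
t 22.52 [ 0.6005 -0.0543  0.2025] [-180.    -0.   -13.3] F [ 0.5  1.7 -1.2] T [-0.02 -0.01 -0.03] gw 0.494 j [-12.  13.  81.   0.  86.   1.]
t 22.52 dz [ 0.0425 -0.1234 -0.0025] dyaw -5.15 rows 4 min 4
0.35 0.0174 0.0276 0.0006 0 0 0.0225; 0.35 0.0180 0.0272 0.0006 0 0 0.0225; 0.35 0.0186 0.0268 0.0006 0 0 0.0225; 0.35 0.0192 0.0264 0.0006 0 0 0.0225
```

{"op": "play_rows", "data": {
  "targets": "0.35 0.017 0.0275 0 0 0 0.0225; 0.35 0.018 0.027 0 0 0 0.0225; 0.35 0.0165 0.024 0 0 0 0.0225; 0.35 0.0135 0.018 0 0 0 0.0225; 0.35 0.008 0.0115 0 0 0 0"
}}

```text
t: 22.93
ee_pos: [0.6426, -0.1782, 0.2019]
ee_rot: [180.0, 0.0, -18.5]
wrist_force: [0.9, 0.4, -2.3]
gripper_width: 0.493
```

{"op": "play_rows", "data": {
  "targets": "0.35 0 0 0 0 0 0; 0.35 0 0 0 0 0 0"
}}

```text
t: 23.1
ee_pos: [0.6421, -0.1759, 0.2018]
ee_rot: [-180.0, 0.0, -18.3]
wrist_force: [-0.8, 0.0, -2.3]
gripper_width: 0.493
```

Run:
```python
from h import *
p,o=look('w18')
print(tl(o,(.643,-.1777)))
```

```text
t 23.1 [ 0.6421 -0.1759  0.2018] [-1.7998e+02  4.0000e-02 -1.8330e+01] gw 0.493
[0.00140276 0.00139748]
```

View pics/w18.png

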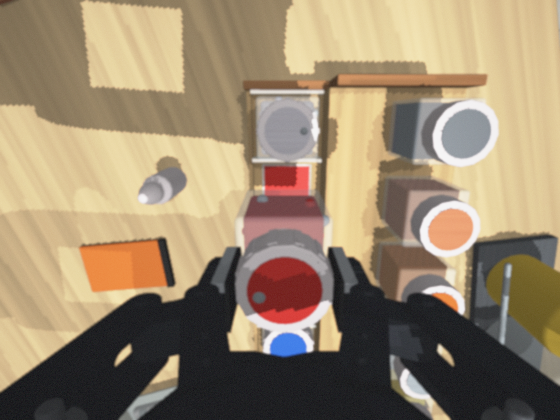

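{"op": "play_rows", "data": {
  "targets": "0.35 0.0005 0.001 0.02 0 0 0; 0.35 0.0005 0 0.028 0 0 0; 0.35 0 0 0.018 0 0 0; 0.35 0 0 0.008 0 0 0; 0.35 0 0 0 0 0 0"
}}

```text
t: 23.57
ee_pos: [0.6421, -0.1758, 0.1265]
ee_rot: [-180.0, 0.2, -18.3]
wrist_force: [0.2, 0.6, -2.2]
gripper_width: 0.489
```

{"op": "play_rows", "data": {
  "targets": "0.35 0 0 0 0 0 0; 0.35 0 0 0 0 0 0"
}}

```text
t: 23.73
ee_pos: [0.6435, -0.177, 0.1297]
ee_rot: [180.0, -0.1, -18.3]
wrist_force: [0.2, -0.1, -2.4]
gripper_width: 0.488
```

Run:
```python
from h import *
p,o=look('w19')
print(tl(o,(.643,-.1777)))
cv2.imwrite('pics/w19c.png',cv2.resize(p[100:340,160:420],None,fx=2.5,fy=2.5,interpolation=cv2.INTER_CUBIC))
```

```text
t 23.73 [ 0.6435 -0.177   0.1297] [ 1.80e+02 -1.20e-01 -1.83e+01] gw 0.488
[-0.00022354  0.00085991]
```

View pics/w19c.png

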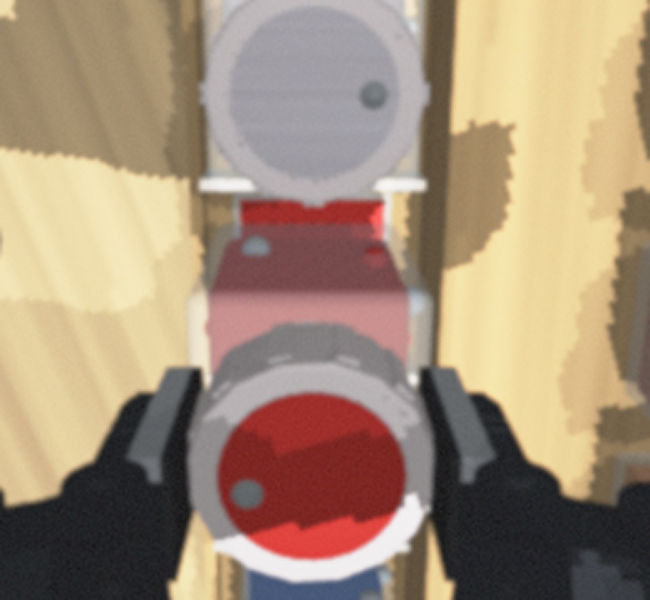

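{"op": "play_rows", "data": {
  "targets": "0.35 0 0.0005 0.009 0 0 0; 0.35 0 0 0.009 0 0 0; 0.35 0 0 0.008 0 0 0; 0.35 0 0 0.004 0 0 0; 0.35 0 0 0 0 0 0"
}}

```text
t: 24.2
ee_pos: [0.6421, -0.1775, 0.0962]
ee_rot: [-180.0, 0.1, -18.3]
wrist_force: [0.1, -0.5, -2.4]
gripper_width: 0.493
```

{"op": "play_rows", "data": {
  "targets": "0.35 0 0 0.001 0 0 0; 0.35 0 0 0.001 0 0 0; 0.35 0 0 0 0 0 0"
}}

```text
t: 24.45
ee_pos: [0.6428, -0.1777, 0.0961]
ee_rot: [-180.0, -0.0, -18.3]
wrist_force: [-0.2, 0.2, -2.4]
gripper_width: 0.496
```

{"op": "play_rows", "data": {
  "targets": "0.35 0 0 0.001 0 0 0; 0.35 0 0 0.001 0 0 0; 0.35 0 0 0 0 0 0"
}}

```text
t: 24.7
ee_pos: [0.6429, -0.1777, 0.0945]
ee_rot: [180.0, -0.0, -18.3]
wrist_force: [-0.9, 0.2, 0.1]
gripper_width: 0.493
```

{"op": "play_rows", "data": {
  "targets": "0.35 0 0 0.001 0 0 0; 0.35 0 0 0 0 0 0"
}}

```text
t: 24.87
ee_pos: [0.643, -0.1778, 0.0943]
ee_rot: [180.0, -0.1, -18.3]
wrist_force: [-4.6, 1.5, 11.7]
gripper_width: 0.489
```

Contact at the expected height, so I'll release and rise.

{"op": "play_rows", "data": {
  "targets": "-0.46 0 0 0 0 0 0; -0.46 0 0 0 0 0 0; -0.46 0 0 -0.005 0 0 0; -0.46 0 0 -0.02 0 0 0; -0.46 0 0 -0.035 0 0 0"
}}

```text
t: 25.28
ee_pos: [0.6413, -0.1771, 0.1502]
ee_rot: [-180.0, 0.3, -18.3]
wrist_force: [0.9, -0.4, 0.6]
gripper_width: 0.728
```

{"op": "play_rows", "data": {
  "targets": "-0.46 0 0 -0.035 0 0 0; -0.46 0 0 -0.03 0 0 0"
}}

```text
t: 25.45
ee_pos: [0.6427, -0.1776, 0.2206]
ee_rot: [-180.0, -0.1, -18.3]
wrist_force: [0.7, -0.4, 0.1]
gripper_width: 0.735
```

Run:
```python
from h import *
p,o=look('w20')
plan(.475,.232,.12,2,13,hand=-.46,pose=[.643,-.1777,.218,-18.3])
```

```text
t 25.45 [ 0.6427 -0.1776  0.2206] [-1.800e+02 -6.000e-02 -1.833e+01] gw 0.735
t 25.5 dz [-0.168   0.4097 -0.098 ] dyaw 20.3 rows 13 min 12
-0.46 -0.0222 -0.0259 0.0075 0 0 -0.0273; -0.46 -0.0215 -0.0265 0.0075 0 0 -0.0273; -0.46 -0.0207 -0.0270 0.0075 0 0 -0.0273; -0.46 -0.0200 -0.0276 0.0075 0 0 -0.0273; -0.46 -0.0192 -0.0281 0.0075 0 0 -0.0273
-0.46 -0.0184 -0.0286 0.0075 0 0 -0.0273; -0.46 -0.0177 -0.0291 0.0075 0 0 -0.0273; -0.46 -0.0169 -0.0296 0.0075 0 0 -0.0273; -0.46 -0.0160 -0.0300 0.0075 0 0 -0.0273; -0.46 -0.0152 -0.0305 0.0075 0 0 -0.0273
-0.46 -0.0144 -0.0309 0.0075 0 0 -0.0273; -0.46 -0.0135 -0.0313 0.0075 0 0 -0.0273; -0.46 -0.0127 -0.0316 0.0075 0 0 -0.0273
```

View pics/w20.png

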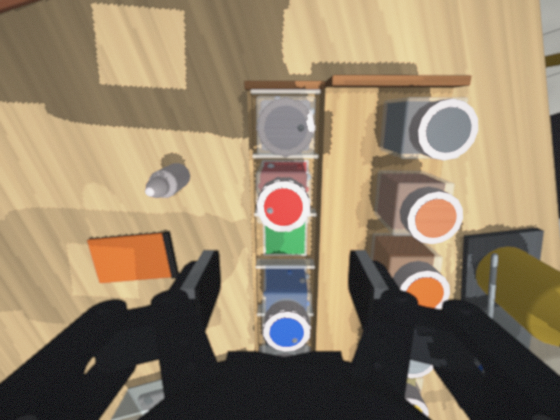

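Red is standing in its bay, with the blue and green bays in line. Now for green.

{"op": "play_rows", "data": {
  "targets": "-0.46 -0.022 -0.026 0 0 0 -0.027; -0.46 -0.0215 -0.0265 0.002 0 0 -0.027; -0.46 -0.0205 -0.027 0.004 0 0 -0.027; -0.46 -0.02 -0.0275 0.008 0 0 -0.027; -0.46 -0.019 -0.028 0.008 0 0 -0.027"
}}

```text
t: 25.92
ee_pos: [0.578, -0.0189, 0.196]
ee_rot: [-180.0, -0.0, -10.5]
wrist_force: [0.4, 0.0, -0.5]
gripper_width: 0.734
```

{"op": "play_rows", "data": {
  "targets": "-0.46 -0.0185 -0.0285 0.008 0 0 -0.027; -0.46 -0.0175 -0.029 0.009 0 0 -0.027; -0.46 -0.017 -0.0295 0.009 0 0 -0.027; -0.46 -0.016 -0.03 0.009 0 0 -0.027; -0.46 -0.015 -0.0305 0.009 0 0 -0.027"
}}

```text
t: 26.33
ee_pos: [0.5138, 0.1385, 0.1518]
ee_rot: [-180.0, -0.0, -2.8]
wrist_force: [0.9, 0.3, 0.3]
gripper_width: 0.729
```

{"op": "play_rows", "data": {
  "targets": "-0.46 -0.0145 -0.031 0.009 0 0 -0.027; -0.46 -0.0105 -0.024 0.008 0 0 -0.027; -0.46 -0.0075 -0.017 0.002 0 0 -0.027; -0.46 -0.005 -0.012 0 0 0 0; -0.46 0 0 0 0 0 0"
}}

```text
t: 26.75
ee_pos: [0.4781, 0.2236, 0.1332]
ee_rot: [-180.0, 0.0, 1.8]
wrist_force: [0.1, 0.8, -0.1]
gripper_width: 0.73
```

{"op": "play_rows", "data": {
  "targets": "-0.46 0 0 0 0 0 0; -0.46 0 0 0 0 0 0"
}}

```text
t: 26.92
ee_pos: [0.4795, 0.2212, 0.1333]
ee_rot: [-180.0, -0.0, 1.7]
wrist_force: [-0.1, 0.0, -0.0]
gripper_width: 0.733
```

Run:
```python
from h import *
p,o=look('w21')
cv2.imwrite('pics/w21c.png',cv2.resize(p[100:340,160:420],None,fx=2.5,fy=2.5,interpolation=cv2.INTER_CUBIC))
for b in blobs(p,'green'):
    if b[1]>300:w=wray(o,b[0],.0945); print(b[0],b[1],w,tl(o,w))
```

```text
t 26.92 [0.4795 0.2212 0.1333] [-1.80e+02 -3.00e-02  1.72e+00] gw 0.733
(np.float64(277.0), np.float64(220.4)) 1743 [0.47567671 0.23065109 0.0945    ] [-0.00351425 -0.0095194 ]
```

View pics/w21c.png

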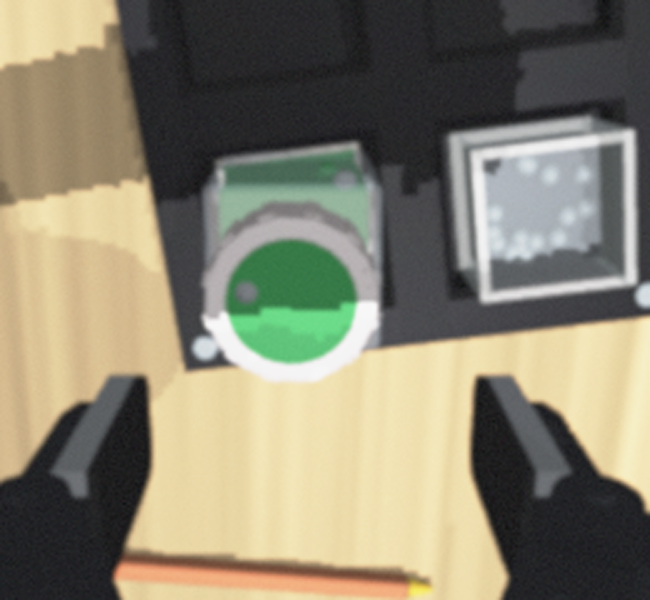

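{"op": "play_rows", "data": {
  "targets": "-0.46 -0.002 -0.005 0.004 0 0 0; -0.46 -0.0015 -0.004 0.015 0 0 0; -0.46 0 0 0.022 0 0 0; -0.46 0 0 0.016 0 0 0; -0.46 0 0 0.006 0 0 0"
}}

```text
t: 27.38
ee_pos: [0.4743, 0.2302, 0.0676]
ee_rot: [180.0, 0.2, 1.7]
wrist_force: [-0.3, 0.3, -0.1]
gripper_width: 0.727
```

{"op": "play_rows", "data": {
  "targets": "-0.46 0 0 0 0 0 0; -0.46 0 0 0 0 0 0"
}}

```text
t: 27.55
ee_pos: [0.4755, 0.2306, 0.0704]
ee_rot: [-180.0, -0.0, 1.7]
wrist_force: [-0.2, -0.8, 1.3]
gripper_width: 0.734
```

Run:
```python
from h import *
p,o=look('w22')
cv2.imwrite('pics/w22c.png',cv2.resize(p[100:340,160:420],None,fx=2.5,fy=2.5,interpolation=cv2.INTER_CUBIC))
for b in blobs(p,'green'):
    if b[1]>300:w=wray(o,b[0],.0945); print(b[0],b[1],w,tl(o,w))
```

```text
t 27.55 [0.4755 0.2306 0.0704] [-1.7999e+02 -1.0000e-02  1.7400e+00] gw 0.734
(np.float64(282.6), np.float64(288.9)) 3506 [0.47558488 0.23098228 0.0945    ] [ 0.0001317  -0.00033915]
```

View pics/w22c.png

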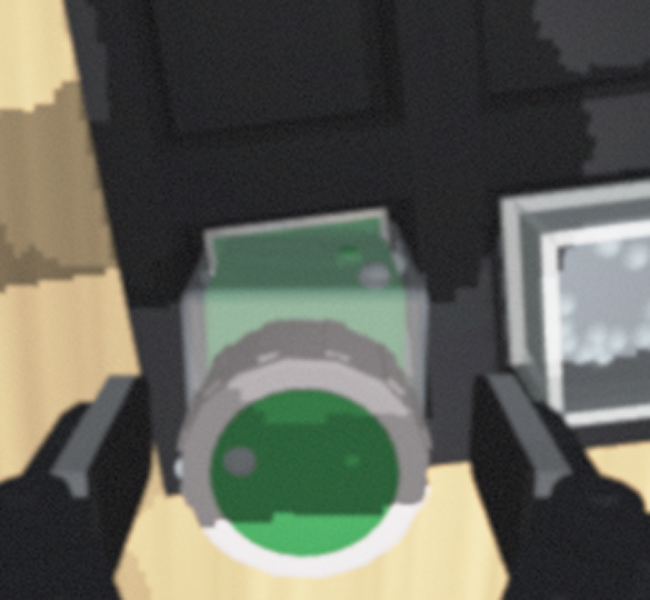

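{"op": "play_rows", "data": {
  "targets": "-0.46 0 0 0.0005 0 0 0; -0.1 0 0 0 0 0 0; 0.35 0 0 0 0 0 0; 0.35 0 0 0 0 0 0; 0.35 0 0 0 0 0 0",
  "newtons": 60
}}

```text
t: 28.02
ee_pos: [0.4754, 0.2309, 0.0705]
ee_rot: [-180.0, -0.1, 1.8]
wrist_force: [-3.2, -1.3, 8.8]
gripper_width: 0.496
```

```bash
python3 st.py
python3 - <<'E'
from h import *
plan(.6236,-.2366,.202,-18.4,15,hand=.35,pose=[.4755,.2306,.198,1.7])
E
```

```text
t 28.02 [0.4754 0.2309 0.0705] [-1.8e+02 -1.0e-01  1.8e+00] F [-3.2 -1.3  8.8] T [-0.16  0.53  0.04] gw 0.496 j [ 18.   9. 101.   0.  70.  16.]
t 28.02 dz [ 0.1481 -0.4672  0.004 ] dyaw -20.1 rows 15 min 13
0.35 0.0089 0.0314 -0.0003 0 0 0.0234; 0.35 0.0097 0.0312 -0.0003 0 0 0.0234; 0.35 0.0104 0.0310 -0.0003 0 0 0.0234; 0.35 0.0111 0.0307 -0.0003 0 0 0.0234; 0.35 0.0118 0.0305 -0.0003 0 0 0.0234
0.35 0.0126 0.0302 -0.0003 0 0 0.0234; 0.35 0.0133 0.0299 -0.0003 0 0 0.0234; 0.35 0.0139 0.0295 -0.0003 0 0 0.0234; 0.35 0.0146 0.0292 -0.0003 0 0 0.0234; 0.35 0.0153 0.0289 -0.0003 0 0 0.0234
0.35 0.0160 0.0285 -0.0003 0 0 0.0234; 0.35 0.0166 0.0281 -0.0003 0 0 0.0234; 0.35 0.0173 0.0277 -0.0003 0 0 0.0234; 0.35 0.0179 0.0273 -0.0003 0 0 0.0234; 0.35 0.0186 0.0269 -0.0003 0 0 0.0234
```

{"op": "play_rows", "data": {
  "targets": "0.35 0 0 -0.006 0 0 0; 0.35 0 0 -0.014 0 0 0; 0.35 0 0 -0.03 0 0 0; 0.35 0 0 -0.04 0 0 0; 0.35 0 0 -0.04 0 0 0"
}}

```text
t: 28.43
ee_pos: [0.4745, 0.2306, 0.201]
ee_rot: [180.0, 0.1, 1.8]
wrist_force: [1.5, 1.1, -2.1]
gripper_width: 0.494
```

{"op": "play_rows", "data": {
  "targets": "0.35 0.009 0.0315 -0.003 0 0 0.0235; 0.35 0.0095 0.031 0 0 0 0.0235; 0.35 0.0105 0.031 0 0 0 0.0235; 0.35 0.011 0.0305 0 0 0 0.0235; 0.35 0.012 0.0305 0 0 0 0.0235"
}}

```text
t: 28.85
ee_pos: [0.5248, 0.0739, 0.2031]
ee_rot: [-180.0, -0.0, -5.0]
wrist_force: [0.9, 0.7, -2.7]
gripper_width: 0.49
```

{"op": "play_rows", "data": {
  "targets": "0.35 0.0125 0.03 0 0 0 0.0235; 0.35 0.0135 0.03 0 0 0 0.0235; 0.35 0.014 0.0295 0 0 0 0.0235; 0.35 0.0145 0.029 0 0 0 0.0235; 0.35 0.0155 0.029 0 0 0 0.0235"
}}

```text
t: 29.27
ee_pos: [0.5746, -0.0818, 0.2029]
ee_rot: [-180.0, -0.0, -11.8]
wrist_force: [0.9, 0.5, -1.5]
gripper_width: 0.492
```

```bash
python3 st.py
python3 - <<'E'
from h import *
plan(.6236,-.2366,.202,-18.4,6,hand=.35)
E
```

```text
t 29.27 [ 0.5746 -0.0818  0.2029] [-180.    -0.   -11.8] F [ 0.9  0.5 -1.5] T [ 0.02 -0.05 -0.  ] gw 0.492 j [-16.  10.  84.   0.  86.  -4.]
t 29.27 dz [ 0.049  -0.1548 -0.0009] dyaw -6.64 rows 6 min 5
0.35 0.0133 0.0236 0.0002 0 0 0.0193; 0.35 0.0137 0.0233 0.0002 0 0 0.0193; 0.35 0.0142 0.0231 0.0002 0 0 0.0193; 0.35 0.0146 0.0228 0.0002 0 0 0.0193; 0.35 0.0150 0.0225 0.0002 0 0 0.0193
0.35 0.0155 0.0222 0.0002 0 0 0.0193
```

{"op": "play_rows", "data": {
  "targets": "0.35 0.0155 0.0275 0 0 0 0.0235; 0.35 0.016 0.027 0 0 0 0.0235; 0.35 0.0165 0.0265 0 0 0 0.0235; 0.35 0.0165 0.0255 0 0 0 0.0235; 0.35 0.013 0.0195 0 0 0 0.0215"
}}

```text
t: 29.68
ee_pos: [0.6189, -0.2238, 0.2025]
ee_rot: [180.0, 0.0, -18.4]
wrist_force: [-0.7, -0.1, -2.2]
gripper_width: 0.498
```

{"op": "play_rows", "data": {
  "targets": "0.35 0.008 0.0115 0 0 0 0; 0.35 0 0 0 0 0 0; 0.35 0 0 0 0 0 0"
}}

```text
t: 29.93
ee_pos: [0.6225, -0.2349, 0.2023]
ee_rot: [-180.0, 0.0, -18.3]
wrist_force: [-0.0, 0.5, -2.3]
gripper_width: 0.492
```

Run:
```python
from h import *
p,o=look('w23')
print(tl(o,(.6236,-.2366)))
```

```text
t 29.93 [ 0.6225 -0.2349  0.2023] [-1.7997e+02  4.0000e-02 -1.8310e+01] gw 0.492
[0.00156334 0.00125458]
```

View pics/w23.png

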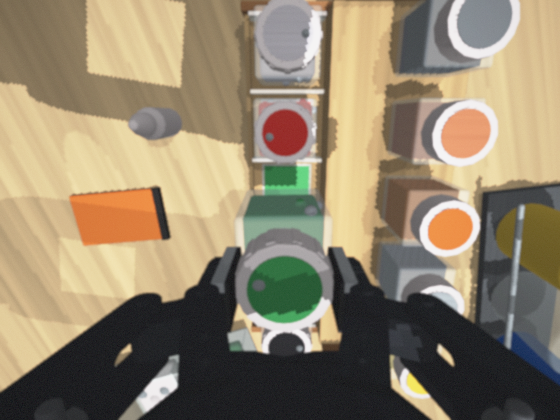

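{"op": "play_rows", "data": {
  "targets": "0.35 0.001 0.001 0.02 0 0 0; 0.35 0.0005 0 0.028 0 0 0; 0.35 0 0 0.018 0 0 0; 0.35 0 0 0.008 0 0 0; 0.35 0 0 0 0 0 0"
}}

```text
t: 30.4
ee_pos: [0.6231, -0.2349, 0.127]
ee_rot: [-180.0, 0.2, -18.2]
wrist_force: [-0.8, -0.4, -1.5]
gripper_width: 0.499
```

{"op": "play_rows", "data": {
  "targets": "0.35 0 0 0 0 0 0; 0.35 0 0 0 0 0 0"
}}

```text
t: 30.57
ee_pos: [0.6243, -0.2362, 0.1303]
ee_rot: [180.0, -0.1, -18.3]
wrist_force: [-0.8, -0.3, -1.7]
gripper_width: 0.497
```

Run:
```python
from h import *
p,o=look('w24')
print(tl(o,(.6236,-.2366)))
cv2.imwrite('pics/w24c.png',cv2.resize(p[100:340,160:420],None,fx=2.5,fy=2.5,interpolation=cv2.INTER_CUBIC))
```

```text
t 30.57 [ 0.6243 -0.2362  0.1303] [ 1.7999e+02 -1.2000e-01 -1.8270e+01] gw 0.497
[-0.00055839  0.00065728]
```

View pics/w24c.png

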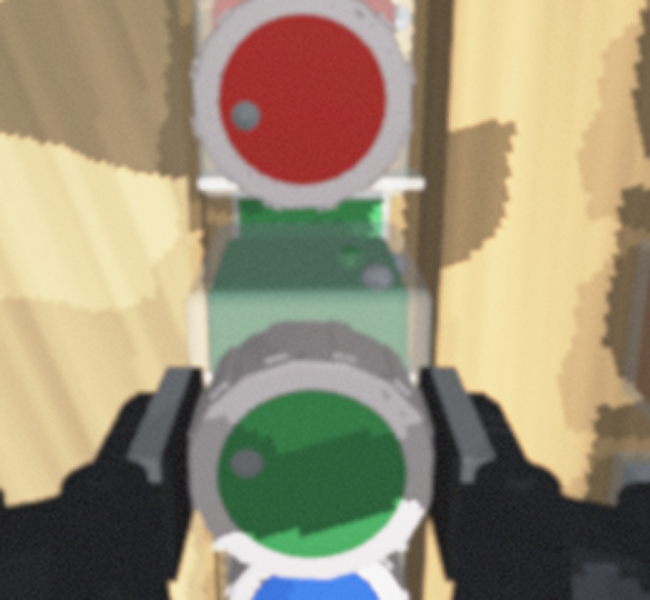

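Green is square to its bay and centred, so down it goes.

{"op": "play_rows", "data": {
  "targets": "0.35 -0.0005 0.0005 0.009 0 0 0; 0.35 0 0 0.009 0 0 0; 0.35 0 0 0.008 0 0 0; 0.35 0 0 0.004 0 0 0; 0.35 0 0 0 0 0 0"
}}

```text
t: 31.03
ee_pos: [0.6225, -0.2364, 0.0967]
ee_rot: [-180.0, 0.1, -18.3]
wrist_force: [1.1, -0.2, -2.2]
gripper_width: 0.49
```

{"op": "play_rows", "data": {
  "targets": "0.35 0 0 0.001 0 0 0; 0.35 0 0 0.001 0 0 0; 0.35 0 0 0.001 0 0 0; 0.35 0 0 0 0 0 0"
}}

```text
t: 31.37
ee_pos: [0.6232, -0.2366, 0.0955]
ee_rot: [-180.0, -0.0, -18.3]
wrist_force: [0.3, -0.3, -1.5]
gripper_width: 0.493
```

{"op": "play_rows", "data": {
  "targets": "0.35 0 0 0.001 0 0 0; 0.35 0 0 0 0 0 0; 0.35 0 0 0 0 0 0"
}}

```text
t: 31.62
ee_pos: [0.6232, -0.2367, 0.0946]
ee_rot: [-180.0, -0.0, -18.3]
wrist_force: [0.1, -0.6, -0.6]
gripper_width: 0.493
```

{"op": "play_rows", "data": {
  "targets": "0.35 0 0 0.001 0 0 0; 0.35 0 0 0 0 0 0"
}}

```text
t: 31.78
ee_pos: [0.6233, -0.2368, 0.0945]
ee_rot: [180.0, -0.1, -18.3]
wrist_force: [-4.5, 1.5, 8.9]
gripper_width: 0.495
```

{"op": "play_rows", "data": {
  "targets": "-0.46 0 0 0 0 0 0; -0.46 0 0 0 0 0 0; -0.46 0 0 -0.005 0 0 0; -0.46 0 0 -0.02 0 0 0; -0.46 0 0 -0.035 0 0 0"
}}

```text
t: 32.2
ee_pos: [0.6218, -0.2359, 0.1507]
ee_rot: [-179.9, 0.3, -18.3]
wrist_force: [0.1, -0.1, 0.8]
gripper_width: 0.734
```

{"op": "play_rows", "data": {
  "targets": "-0.46 0 0 -0.035 0 0 0; -0.46 0 0 -0.035 0 0 0; -0.46 -0.02 0 -0.02 0 0 0; -0.46 -0.03 0 0 0 0 0; -0.46 -0.03 0 0 0 0 0"
}}

```text
t: 32.62
ee_pos: [0.5467, -0.2114, 0.2447]
ee_rot: [180.0, -0.1, -18.3]
wrist_force: [0.9, 0.3, 0.2]
gripper_width: 0.729
```

{"op": "play_rows", "data": {
  "targets": "-0.46 -0.035 0 0 0 0 0; -0.46 -0.035 0 0 0 0 0; -0.46 -0.03 0 0 0 0 0; -0.46 -0.02 0 0 0 0 0; -0.46 0 0 0 0 0 0"
}}

```text
t: 33.03
ee_pos: [0.4307, -0.1727, 0.2446]
ee_rot: [180.0, -0.1, -18.3]
wrist_force: [-0.2, -0.5, -0.6]
gripper_width: 0.732
```

```bash
python3 st.py
python3 - <<'E'
from h import *
for n in ("top","scene"):
    p,d=read_camera(n); cv2.imwrite(f"pics/{n}_end.png",p)
    for c in ("red","green","blue"):
        for b in blobs(p,c): print(n,c,b[0],b[1],np.round(ray(n,b[0],.1185)[:2],4))
p,o=look('w25')
E
```

```text
t 33.03 [ 0.4307 -0.1727  0.2446] [ 1.80e+02 -1.00e-01 -1.83e+01] F [-0.2 -0.5 -0.6] T [ 0.02 -0.03  0.  ] gw 0.732 j [-31.  -5.  95.  -0.  90. -13.]
top red (np.float64(519.3), np.float64(6.9)) 139 [ 0.8592 -0.4901]
top red (np.float64(363.0), np.float64(113.1)) 154 [ 0.6419 -0.1791]
top green (np.float64(391.0), np.float64(121.1)) 77 [ 0.6266 -0.233 ]
top green (np.float64(164.4), np.float64(202.7)) 395 [0.4651 0.199 ]
top blue (np.float64(226.6), np.float64(101.6)) 365 [0.6623 0.0848]
scene red (np.float64(205.8), np.float64(276.5)) 217 [ 0.6419 -0.1805]
scene green (np.float64(389.1), np.float64(211.5)) 276 [0.5625 0.1686]
scene green (np.float64(75.5), np.float64(249.8)) 467 [ 0.5456 -0.4019]
scene green (np.float64(169.5), np.float64(272.1)) 217 [ 0.6223 -0.2396]
scene blue (np.float64(24.1), np.float64(257.2)) 501 [ 0.5456 -0.4869]
scene blue (np.float64(134.8), np.float64(269.1)) 213 [ 0.6056 -0.297 ]
scene blue (np.float64(367.2), np.float64(307.7)) 700 [0.7439 0.062 ]
t 33.13 [ 0.4332 -0.1738  0.2443] [ 1.7999e+02 -1.0000e-01 -1.8320e+01] gw 0.731
```

View pics/scene_end.png

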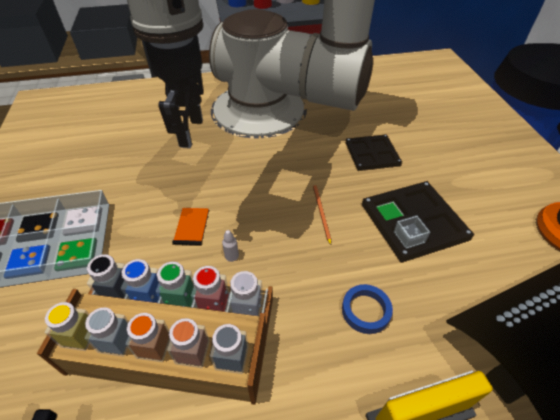

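View pics/top_end.png

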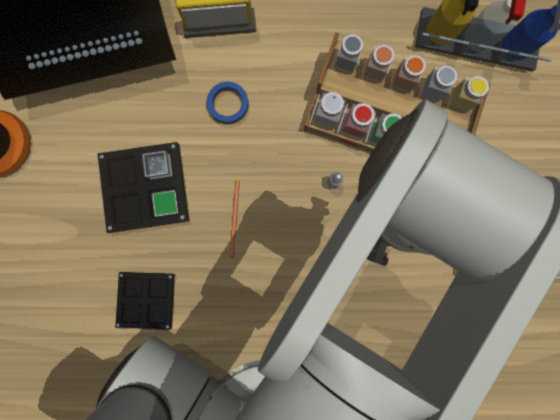

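View pics/w25.png

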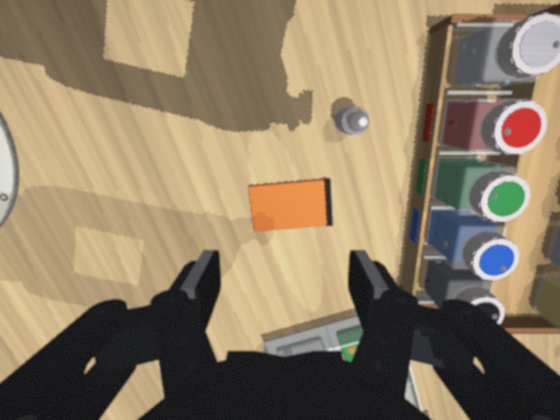

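The jars stand upright beside their matching tabs: red (520,126), green (505,197), blue (495,258). The bottle, squeegee, tape and pencil look unmoved.

```bash
python3 -c "
from h import *
print(hand_in())"
```

```text
the job is handed in; nothing more can be done
None
```

The job is handed in at about 33 s of the 72 s: all three jars stand upright and released in the bays matching their colours, each with its cap screwed down. No verdict came back.

- **Green jar:** I lifted it by its body and set it in the free caddy pocket.
- **Caps:** All three turned out loose. Each turned at about 0.13–0.19 N m, then stopped, and the gripper slipped round the rim at about 0.7–0.8 N m. I took that as tight.
- **Shelving:** I lifted each jar by its tightened cap and lowered it into its bay until it touched with about 7–12 N, then let go.

**Last checks:**
- The scene and wrist pictures show each jar next to the tab of its own colour.
- The red and green jars sit within about 3–4 mm of the bay centres in the top and scene views. The arm hid the blue jar from the top camera, but the scene view puts it within 2 mm.
- The tub, bottle, tape, pencil, squeegee and stock jars look unmoved by eye; I did not measure them.
- I did not twist the caps again after shelving.

The two fixed cameras disagreed by up to 5 mm on the bay positions at first. I settled that with a wrist-camera view. No check failed.

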